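Clip the glaze test bars into the numbered spring holders

TASK

Clip the three white test bars into the spring holders, strictly in the order of the holders' numbers: first the narrowest bar into the holder with one stud, then the middle-width bar into the holder with two studs, then the widest into the holder with three, letting each one go before the next is fitted. Each bar must lie flat on its rail, centred and straight, one end under the lip of the spring shoe and the other under the lip of the stop block, pushed fully against the stop. The bars are brittle, so do not force them, and leave the pots, jar and bottle nearby where they are.

Things in the scene. Friction and masses are not known exactly. Their poses are not given: they have to be found in the camera images.
- bar_narrow: Plain white glazed ceramic test bar, a flat rectangular block 120 mm long (its x), 28 mm wide (its y), 16 mm thick (its z); origin at its centre. Lies flat across the tray's two slats, the narrowest of the three.
- bar_middle: Plain white glazed ceramic test bar, a flat rectangular block 120 mm long (its x), 38 mm wide (its y), 16 mm thick (its z); origin at its centre. Lies flat across the tray's two slats, the middle one in width of the three.
- bar_wide: Plain white glazed ceramic test bar, a flat rectangular block 120 mm long (its x), 48 mm wide (its y), 16 mm thick (its z); origin at its centre. Lies flat across the tray's two slats, the widest of the three.
- holder1: Spring holder 1: 1 raised steel stud(s) on its stop block. Origin on the board, under the middle of a held bar; z up, x along the rail to the stop block. Rail 22 mm wide, top at z 25 mm. A held bar has its centre at x 0, y 0, z 33 mm, long axis along x. The free gap is 116 mm: the bar goes in slanting, -x end low, pushes the shoe back, then is laid flat.
- holder2: Spring holder 2: 2 raised steel stud(s) on its stop block. Origin on the board, under the middle of a held bar; z up, x along the rail to the stop block. Rail 22 mm wide, top at z 25 mm. A held bar has its centre at x 0, y 0, z 33 mm, long axis along x. The free gap is 116 mm: the bar goes in slanting, -x end low, pushes the shoe back, then is laid flat.
- holder3: Spring holder 3: 3 raised steel stud(s) on its stop block. Origin on the board, under the middle of a held bar; z up, x along the rail to the stop block. Rail 22 mm wide, top at z 25 mm. A held bar has its centre at x 0, y 0, z 33 mm, long axis along x. The free gap is 116 mm: the bar goes in slanting, -x end low, pushes the shoe back, then is laid flat.
- lip1 (a point): Holder 1: lower edge of the stop block's lip, at x +54, z 44 mm of the holder. The lip overhangs 6 mm; stop face at x +60 mm. Block 52 mm wide, top at z 50 mm. The bar's +x end must pass down beside this edge, then move 6 mm forward under it until it meets the face.
- lip2 (a point): Holder 2: lower edge of the stop block's lip, at x +54, z 44 mm of the holder. The lip overhangs 6 mm; stop face at x +60 mm. Block 52 mm wide, top at z 50 mm. The bar's +x end must pass down beside this edge, then move 6 mm forward under it until it meets the face.
- lip3 (a point): Holder 3: lower edge of the stop block's lip, at x +54, z 44 mm of the holder. The lip overhangs 6 mm; stop face at x +60 mm. Block 52 mm wide, top at z 50 mm. The bar's +x end must pass down beside this edge, then move 6 mm forward under it until it meets the face.
- shoelip1 (a point): Holder 1: where the lip edge of the empty spring shoe is, x -51, z 47 mm (fixed point, does not follow the shoe). Shoe: dark steel, 40 mm wide, top z 55 mm, face at x -56 mm behind a 5 mm lip. It can be pushed 22 mm to -x (spring: 4 N at first, 8 N at 16 mm); push it 13 to 19 mm to fit the bar. Post behind it at x -104 to -118 mm, 46 mm high.
- shoelip2 (a point): Holder 2: where the lip edge of the empty spring shoe is, x -51, z 47 mm (fixed point, does not follow the shoe). Shoe: dark steel, 40 mm wide, top z 55 mm, face at x -56 mm behind a 5 mm lip. It can be pushed 22 mm to -x (spring: 4 N at first, 8 N at 16 mm); push it 13 to 19 mm to fit the bar. Post behind it at x -104 to -118 mm, 46 mm high.
- shoelip3 (a point): Holder 3: where the lip edge of the empty spring shoe is, x -51, z 47 mm (fixed point, does not follow the shoe). Shoe: dark steel, 40 mm wide, top z 55 mm, face at x -56 mm behind a 5 mm lip. It can be pushed 22 mm to -x (spring: 4 N at first, 8 N at 16 mm); push it 13 to 19 mm to fit the bar. Post behind it at x -104 to -118 mm, 46 mm high.
- board: Plywood board fixed to the bench, 250 mm (x) by 310 mm (y), 12 mm thick; origin on the bench surface, 12 mm nearer (-x) than the middle of the board. The three holders stand on it side by side, 95 mm apart, rails along its x, stop blocks towards the robot, spring shoes on the far side.
- tray: Wooden drying tray fixed to the bench, 150 mm (x) by 370 mm (y), floor 8 mm thick; two dark slats run along y at x = -42 and +42 mm, 12 mm wide, tops 26 mm above the bench; the bars lie across them, so there is room for fingertips under the middle of a bar. Origin: centre of its underside.
- jar: White lidded pigment jar, 76 mm across, 50 mm high; origin under its centre. Leave alone.
- bowl: Blue ceramic bowl, 110 mm across, 55 mm high; origin under its centre. Leave alone.
- flask: White plastic bottle, 60 mm across, 140 mm high; origin under its centre. Leave alone.
- cup: Terracotta cup, 72 mm across, 70 mm high; origin under its centre. Leave alone.
Not all that is in view belongs to the job. What is shaped like the bar_narrow but turquoise is not meant.

How it is judged:
On the way, in this order (a step that is already met when the one before it is completed fails the run):
1. the narrowest bar is clipped in the holder with 1 stud(s), fully against the stop, and let go (x of bar_narrow in the frame of holder1 between -0.0035 and 0.0035 m and y of bar_narrow in the frame of holder1 between -0.009 and 0.009 m and z of bar_narrow in the frame of holder1 between 0.0305 and 0.0355 m and angle between the x axis of bar_narrow and the x axis of holder1, either way round below 0.1 rad and contact force between the fingers and bar_narrow below 0.3 N), for 0.3 s.
2. the middle-width bar is clipped in the holder with 2 stud(s), fully against the stop, and let go (x of bar_middle in the frame of holder2 between -0.0035 and 0.0035 m and y of bar_middle in the frame of holder2 between -0.009 and 0.009 m and z of bar_middle in the frame of holder2 between 0.0305 and 0.0355 m and angle between the x axis of bar_middle and the x axis of holder2, either way round below 0.1 rad and contact force between the fingers and bar_middle below 0.3 N), for 0.3 s.
3. the widest bar is clipped in the holder with 3 stud(s), fully against the stop, and let go (x of bar_wide in the frame of holder3 between -0.0035 and 0.0035 m and y of bar_wide in the frame of holder3 between -0.009 and 0.009 m and z of bar_wide in the frame of holder3 between 0.0305 and 0.0355 m and angle between the x axis of bar_wide and the x axis of holder3, either way round below 0.1 rad and contact force between the fingers and bar_wide below 0.3 N), for 0.3 s.
At the end, for the whole second after the job is handed in: The narrowest bar lies in the holder with one stud, the middle one in that with two, the widest in that with three, all at rest and released: each flat on its rail (height within 2.5 mm), against the stop (within 3.5 mm along the rail), centred within 9 mm across it and straight within 0.1 rad (x of bar_narrow in the frame of holder1 between -0.0035 and 0.0035 m and y of bar_narrow in the frame of holder1 between -0.009 and 0.009 m and z of bar_narrow in the frame of holder1 between 0.0305 and 0.0355 m and angle between the x axis of bar_narrow and the x axis of holder1, either way round below 0.1 rad and linear speed of each of bar_narrow, bar_middle, bar_wide below 0.01 m/s and x of bar_middle in the frame of holder2 between -0.0035 and 0.0035 m and y of bar_middle in the frame of holder2 between -0.009 and 0.009 m and z of bar_middle in the frame of holder2 between 0.0305 and 0.0355 m and angle between the x axis of bar_middle and the x axis of holder2, either way round below 0.1 rad and x of bar_wide in the frame of holder3 between -0.0035 and 0.0035 m and y of bar_wide in the frame of holder3 between -0.009 and 0.009 m and z of bar_wide in the frame of holder3 between 0.0305 and 0.0355 m and angle between the x axis of bar_wide and the x axis of holder3, either way round below 0.1 rad); the robot touches nothing.
It fails at once if a bar is forced against its holder with more than 60 N (contact force between any of bar_narrow, bar_middle, bar_wide and holder1 above 60 N or contact force between any of bar_narrow, bar_middle, bar_wide and holder2 above 60 N or contact force between any of bar_narrow, bar_middle, bar_wide and holder3 above 60 N).
It fails at once if the jar, bowl, bottle or cup is moved by more than 30 mm (distance of any of jar, bowl, flask, cup from where it was at the start of the episode above 0.03 m).
It also fails if it takes over 72 s, if anything falls off the work surface, if the arm or the gripper's body presses on something with over 40 N, if the wrist force passes 120 N, or if a joint passes its speed limit or range.

ROBOT

A 6-joint arm with a two-finger parallel gripper is mounted at the origin on the work surface. World frame = base frame: x ahead of the robot, y to its left, z up, the work surface at z = 0. Lengths are in m, angles in rad, forces in N, time in s.
With the tool pointing down it reaches from about 0.3 to 0.85 m from the base axis. Payload 5.4 kg.
Tool frame: the origin (TCP) lies between the finger pads; the fingertips stand 25 mm ahead of it and the grasp point (between the pads) lies 6 mm ahead of it; z points along the fingers, y is the line along which they close (so a half turn about z gives the same grasp; the last joint's range is limited). The gripper opens to 85 mm and grips with 20 to 120 N. Pads are 22 mm wide; open, the fingers measure 114 mm over their backs; the gripper's body (76 mm by 85 mm) begins 54 mm behind the grasp point. The pads swing forward as they close: fully open they stand 13 mm farther back than shut.
Start: joints at [0.991, 0.158, 1.597, -0, 1.386, -0.21], TCP at [0.208, 0.536, 0.256] pointing down, gripper open.
Joint ranges: [-2.91, 2.91], [-0.94, 2.29], [0.18, 2.7], [-1.29, 4.43], [0.17, 2.64], [-3, 3]. Speed limits (rad/s): [2.57, 2.57, 3.14, 3.14, 3.14, 3.14].

INTERFACE

Orientations are given as a unit quaternion [x, y, z, w].
In Python, from rig import * gives the robot as it stands.
- The arm moves only by the tool play_rows, never from a script. Its argument "deltas" is a list of rows, each a list of 6 numbers: the shift along the tool's x, y, z as a fraction of full scale, then the turn, a rotation vector about the tool's x, y, z as a fraction of full scale. A call has 1 to 12 rows; each row shifts and turns the commanded pose from where the row before left it, along the tool's axes as they then stand; what a row does not reach is not made up. Full scale, the value 1, is 25 mm for a shift and 0.08 rad for a turn. A row lasts 1/12 s, in which the tool goes at most 41.7 mm and 7.16 degrees, less where a joint would pass 70% of its speed; a pose out of reach is approached as far as the arm can. A call with a number of a shift or a turn outside -1 to 1 is refused whole. A call with a gripper value outside its range is refused whole. "grip" is the opening, from 0 (shut) to 1 (fully open), set as the call begins (left out, the last holds). The fingers move at their own pace and stop on an object; the grip force is fixed at half the most. Time passes only in rows, so rows that do not move let the fingers close. It gives the time, the measured TCP pose, the force, the opening and the grip force at its end, in the units of the state.
- sense(): the state, without advancing time (a new reading comes with each control period).
- get_image(name): name is "scene" or "top" or "wrist"; returns a dict with "frame" (384x512x3 uint8, blue, green, red), "vertical_fov" (degrees; the focal length in pixels is half the picture's height over the tangent of half this angle, whatever the lens; pixels are square), "cx", "cy" (the principal point, pixels), "position" and "rotation" of the camera in the world; the wrist camera has in their place "tool_from_camera" (4x4, takes a point from camera to tool coordinates, whose origin is the TCP and whose axes are the flange's). Camera axes: x right, y down, z forward; pixel columns grow to the right and rows downward; lengths in m; the calibration is good to about 2 mm. A picture is of the moment at which its call begins: read the wrist's pose just before it. There is no depth.
- hand_in(): hands the job in; it is judged then, once.
The state is a dict: "time_s": time; "qpos": joint angles; "qd": joint speeds; "joint_torque": joint torques, N m; "tcp_pos": TCP position; "tool_rot": TCP orientation; "ft_force": force on the tool from outside, world axes, zero at the start; "moment": the same for the moment, N m; "gripper_width": opening from 0.0 (shut) to 1.0 (fully open); "grasp_force": force on a finger pad.
Only numpy, scipy, OpenCV 4.12 (cv2) and the standard library are available. Lean on these libraries where they do the work, as an engineer would, in place of code of your own. Each camera call takes 0.05 s, during which the arm holds its last target. There are 200 camera calls.

## Working session

There is one attempt and no reset: what is moved stays moved. The work goes in short steps, Python scripts to look and compute and a tool call to move; the robot and the scene stay as the last step left them, time stands still between calls to the robot, and variables do not carry over. Pictures are saved under pics/ and viewed, at most 10 in all, crops included, and the job is handed in when it is done.

Besides the shell and the picture viewer there is one more tool, called after "Call:" by a JSON object that holds its "op" and its "data", one argument or row to a line. play_rows: Moves the arm, as the interface text tells. Shift numbers are shares of 25 mm and turn numbers shares of 0.08 rad, none past 1 either way. Its arguments: {"type":"object","properties":{"deltas":{"type":"array","items":{"type":"array","items":{"type":"number"}}},"grip":{"type":"number"}},"required":["deltas"]}

```bash
ls; mkdir -p pics; cat > h.py <<'E'
from rig import *
import numpy as np, cv2
from scipy.spatial.transform import Rotation as R
def ray(im,u,v):
    f=im["frame"].shape[0]/2/np.tan(np.radians(im["vertical_fov"])/2)
    d=np.array([(u-im["cx"])/f,(v-im["cy"])/f,1.])
    return d
def pix2plane(im,u,v,z):
    M=np.array(im["rotation"]); 
    if M.size==4: M=R.from_quat(M).as_matrix()
    d=M@ray(im,u,v); p=np.array(im["position"]); return p+d*(z-p[2])/d[2]
E
python3 - <<'E'
from h import *
s=sense(); print(s)
for n in("scene","top","wrist"):
    im=get_image(n); cv2.imwrite(f"pics/{n}0.png",im["frame"]); print(n,{k:v for k,v in im.items() if k!="frame"})
E
```

```text
pics
{'time_s': 0.0, 'qpos': array([ 9.90908999e-01,  1.59039719e-01,  1.59823257e+00, -4.12602496e-05,
        1.38623820e+00, -2.10104418e-01]), 'qd': array([ 0.00079023, -0.00142505,  0.00087803, -0.00082091,  0.00043225,
        0.00051791]), 'joint_torque': array([-8.15101066e-04, -3.96019328e+01, -3.31422365e+01, -3.72818349e-04,
        8.64643865e-03,  3.32406763e-06]), 'tcp_pos': array([0.20752855, 0.53563683, 0.25532195]), 'tool_rot': array([ 1.83836015e-01,  9.82956459e-01, -8.92881651e-04, -3.50280915e-04]), 'ft_force': array([0.80816736, 0.60578261, 0.55632714]), 'moment': array([ 0.00846151, -0.06013307,  0.02942243]), 'grasp_force': 0.0, 'gripper_width': 0.999435776480752}
scene {'vertical_fov': 47.13830319844859, 'cx': 253.87148442764595, 'cy': 203.02742742163574, 'position': array([ 1.05279275, -0.69168448,  0.92884721]), 'rotation': array([ 0.88688378,  0.25750274, -0.11616641, -0.36556102])}
top {'vertical_fov': 53.672443174682506, 'cx': 255.73503489361232, 'cy': 196.7212127240062, 'position': array([0.37731937, 0.05001172, 1.30316653]), 'rotation': array([ 0.71270799, -0.69742881,  0.05532595, -0.05078785])}
wrist {'vertical_fov': 64.21008591481821, 'cx': 256.5713740146459, 'cy': 190.96254108399611, 'tool_from_camera': array([[ 1.83800217e-04, -9.61057239e-01, -2.76349327e-01,
         6.90588544e-02],
       [ 9.99999623e-01,  4.11221289e-04, -7.64999326e-04,
        -9.42209702e-04],
       [ 8.48848866e-04, -2.76349082e-01,  9.61056952e-01,
        -1.17423193e-01],
       [ 0.00000000e+00,  0.00000000e+00,  0.00000000e+00,
         1.00000000e+00]])}
```

```bash
python3 - <<'E'
import cv2
cv2.imwrite("pics/top0b.png",cv2.resize(cv2.imread("pics/top0.png"),(800,600),interpolation=cv2.INTER_CUBIC))
cv2.imwrite("pics/scene0b.png",cv2.resize(cv2.imread("pics/scene0.png"),(800,600),interpolation=cv2.INTER_CUBIC))
E
```

```text
(no output)
```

View pics/top0b.png

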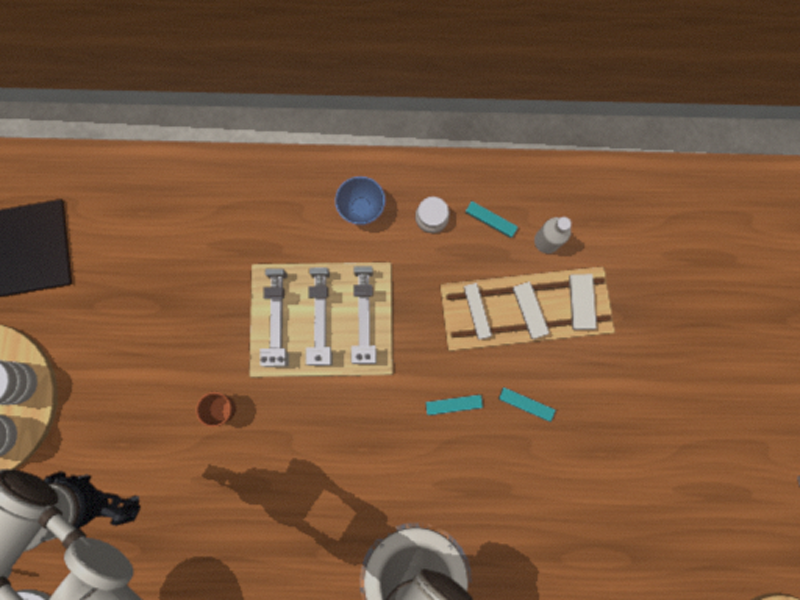

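View pics/scene0b.png

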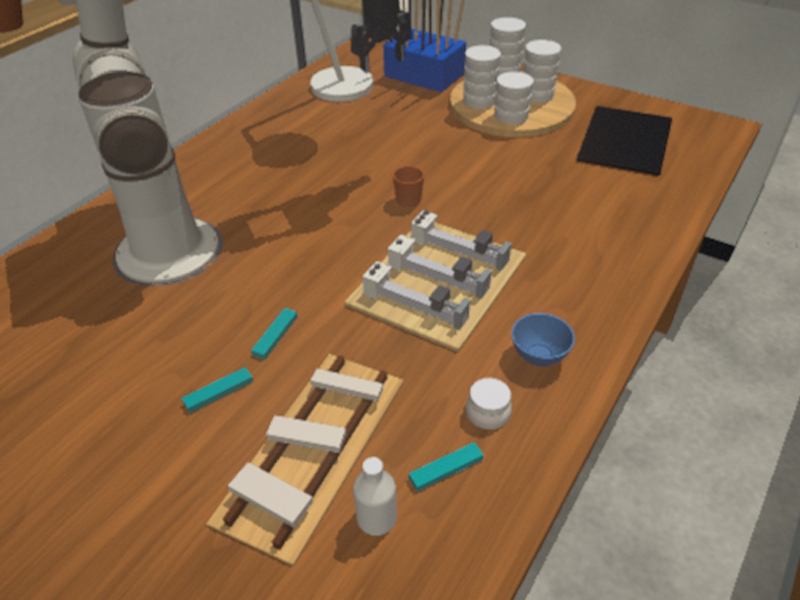

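```bash
cat >> h.py <<'E'
def undist(w): pass
def bars_from(im,zt,P=pix2plane,lo=150,amin=60,sat=45):
    hsv=cv2.cvtColor(im["frame"],cv2.COLOR_BGR2HSV)
    m=((hsv[...,1]<sat)&(hsv[...,2]>lo)).astype(np.uint8)
    out=[]
    for c in cv2.findContours(m,cv2.RETR_EXTERNAL,cv2.CHAIN_APPROX_NONE)[0]:
        if cv2.contourArea(c)<amin: continue
        w=np.array([P(im,u,v,zt)[:2] for u,v in c[:,0]])
        r=cv2.minAreaRect((w*1000).astype(np.float32))
        out.append((np.round(c[:,0].mean(0)),r))
    return out
E
python3 - <<'E'
from h import *
im=get_image("top")
for a in bars_from(im,.042,lo=140): print(a)
# landmarks of the holders (800px picture -> 512)
for n,u,v in [("stop3",273,357),("stop1",319,356),("stop2",363,355),("shoe3",274,287),("shoe1",319,290),("shoe2",363,288)]:
    print(n,pix2plane(im,u*.64,v*.64,.062 if n[1]=='t' else .067).round(3))
for n,u,v in [("TL",251,264),("TR",391,264),("BR",392,375),("BL",249,375)]: print(n,pix2plane(im,u*.64,v*.64,.012).round(3))
E
```

```text
(array([238., 375.]), ((4.562742233276367, 87.73845672607422), (53.682437896728516, 31.3117618560791), 1.720178246498108))
(array([ 50., 371.]), ((-7.930723190307617, 683.489013671875), (110.43358612060547, 93.99542236328125), 55.148441314697266))
(array([276., 347.]), ((92.42979431152344, -27.610214233398438), (130.2008819580078, 34.957786560058594), 67.64179992675781))
(array([ 37., 338.]), ((101.18624877929688, 728.2098999023438), (48.05604934692383, 25.11503028869629), 49.593345642089844))
(array([  4., 338.]), ((97.65449523925781, 823.1607055664062), (79.15450286865234, 40.818260192871094), 6.932331085205078))
(array([  9., 323.]), ((142.25523376464844, 823.3941650390625), (78.98184967041016, 24.728097915649414), 61.89558792114258))
(array([204., 214.]), ((513.7579956054688, 217.24295043945312), (140.62193298339844, 49.792850494384766), 2.554046869277954))
(array([175., 216.]), ((509.86175537109375, 317.0851745605469), (143.72116088867188, 49.69333267211914), 3.2287988662719727))
(array([232., 213.]), ((520.5158081054688, 120.44779968261719), (138.0009002685547, 49.8661918640136
[... 439 characters left out ...]
, -297.021240234375), (55.2022705078125, 57.72511672973633), 89.12035369873047))
(array([275., 136.]), ((785.8395385742188, -20.375038146972656), (63.73147964477539, 72.21720886230469), 14.2379150390625))
(array([330.,  93.]), ((942.3917846679688, -210.86581420898438), (214.47879028320312, 8.94755744934082), 89.3287353515625))
(array([137.,  86.]), ((957.4266967773438, 449.8175048828125), (1001.601806640625, 41.533695220947266), 89.99418640136719))
stop3 [0.455 0.306 0.062]
stop1 [0.459 0.21  0.062]
stop2 [0.463 0.118 0.062]
shoe3 [0.602 0.311 0.067]
shoe1 [0.598 0.215 0.067]
shoe2 [0.604 0.122 0.067]
TL [0.663 0.376 0.012]
TR [0.67  0.065 0.012]
BR [0.424 0.057 0.012]
BL [0.418 0.366 0.012]
```

Call:
{"op": "play_rows", "data": {
  "deltas": [
    [0, 0, -0.36, 0, 0, -1],
    [0, 0, -0.36, 0, 0, -1],
    [0, 0, -0.36, 0, 0, -1],
    [0, 0, -0.36, 0, 0, -1],
    [0, 0, -0.36, 0, 0, -1],
    [-0.8, -0.95, 0, 0, 0, 0],
    [-0.8, -0.95, 0, 0, 0, 0],
    [-0.8, -0.95, 0, 0, 0, 0],
    [-0.8, -0.95, 0, 0, 0, 0],
    [-0.8, -0.95, 0, 0, 0, 0],
    [-0.8, -0.95, 0, 0, 0, 0],
    [-0.8, -0.95, 0, 0, 0, 0]
  ],
  "grip": 0.7
}}

```text
time_s: 1.2
tcp_pos: [0.3534, 0.3729, 0.3012]
tool_rot: [-0.015, 1.0, -0.0, -0.0]
ft_force: [0.0, 0.1, 0.7]
gripper_width: 0.699
grasp_force: 0.0
```

Call:
{"op": "play_rows", "data": {
  "deltas": [
    [-0.8, -0.95, 0, 0, 0, 0],
    [-0.8, -0.95, 0, 0, 0, 0],
    [-0.8, -0.95, 0, 0, 0, 0],
    [-0.8, -0.95, 0, 0, 0, 0],
    [-0.8, -0.95, 0, 0, 0, 0],
    [-0.8, -0.95, 0, 0, 0, 0],
    [-0.8, -0.95, 0, 0, 0, 0],
    [0, 0, 0, 0, 0, 0],
    [0, 0, 0, 0, 0, 0]
  ]
}}

```text
time_s: 1.95
tcp_pos: [0.4983, 0.2112, 0.3009]
tool_rot: [-0.014, 1.0, 0.0, -0.0]
ft_force: [1.0, 0.6, 0.4]
gripper_width: 0.699
grasp_force: 0.0
```

```bash
cat >> h.py <<'E'
def wrist():
    s=sense(); im=get_image("wrist"); T=np.eye(4); T[:3,:3]=R.from_quat(s["tool_rot"]).as_matrix(); T[:3,3]=s["tcp_pos"]
    C=T@np.array(im["tool_from_camera"]); im["position"]=C[:3,3]; im["rotation"]=C[:3,:3]; return s,im
E
python3 - <<'E'
from h import *
s,im=wrist(); print(s["time_s"],s["tcp_pos"],s["tool_rot"],s["qd"].round(3))
cv2.imwrite("pics/w1.png",im["frame"])
cv2.imwrite("pics/w1b.png",cv2.resize(im["frame"],(800,600),interpolation=cv2.INTER_CUBIC))
E
```

```text
1.95 [0.49826688 0.21116873 0.3008836 ] [-1.37388438e-02  9.99905501e-01  5.04191498e-05 -4.81223721e-04] [ 0.044 -0.019  0.015  0.011  0.007  0.005]
```

View pics/w1b.png

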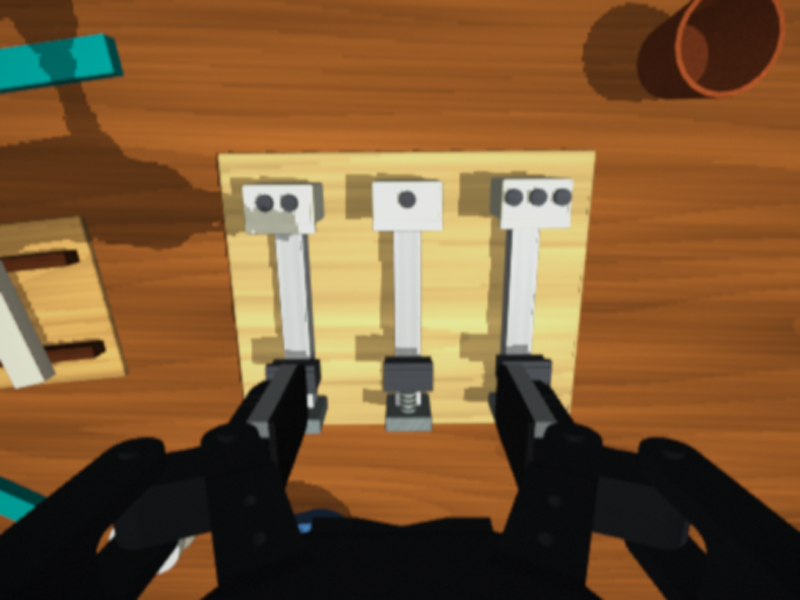

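```bash
cat >> h.py <<'E'
E
python3 - <<'E'
from h import *
s=sense(); im=get_image("wrist"); T=np.eye(4); T[:3,:3]=R.from_quat(s["tool_rot"]).as_matrix(); T[:3,3]=s["tcp_pos"]
C=T@np.array(im["tool_from_camera"]); im["position"]=C[:3,3]; im["rotation"]=C[:3,:3]
q=lambda u,v,z:pix2plane(im,u*.64,v*.64,z)[:2].round(4)
for n,pts in {"2":[(243,186),(313,183),(316,233),(247,234)],"1":[(373,181),(442,181),(442,230),(374,230)],"3":[(502,180),(572,179),(570,227),(502,228)]}.items():
    P=[q(u,v,.062) for u,v in pts]; print(n,*P,"front mid",(P[2]+P[3])/2)
for u,v in[(218,154),(595,151),(242,424),(570,422)]: print("board",q(u,v,.012))
print("shoe1 top",q(384,359,.067),q(432,359,.067),q(432,390,.067))
print("rail1 mid", (q(393,300,.037)+q(421,300,.037))/2,"rail1 low",(q(394,345,.037)+q(421,345,.037))/2)
# white top faces, automatic
hsv=cv2.cvtColor(im["frame"],cv2.COLOR_BGR2HSV); m=((hsv[...,1]<40)&(hsv[...,2]>195)).astype(np.uint8)
for c in cv2.findContours(m,0,1)[0]:
    if cv2.contourArea(c)>200: print(cv2.boundingRect(c),cv2.contourArea(c))
E
```

```text
2 [0.4487 0.0943] [0.445  0.1452] [0.4813 0.1467] [0.4836 0.0952] front mid [0.48245 0.12095]
1 [0.4424 0.1887] [0.4409 0.2387] [0.4763 0.2406] [0.4778 0.19  ] front mid [0.47705 0.2153 ]
3 [0.4389 0.2821] [0.4367 0.3326] [0.4713 0.3356] [0.4735 0.2851] front mid [0.4724  0.31035]
board [0.4267 0.0595]
board [0.4154 0.3658]
board [0.6739 0.0637]
board [0.6623 0.3768]
shoe1 top [0.5791 0.1996] [0.578  0.2376] [0.605  0.2389]
rail1 mid [0.53855 0.2168 ] rail1 low [0.57855 0.21855]
(0, 191, 27, 57) 656.5
(176, 151, 21, 76) 1032.0
(154, 119, 47, 31) 483.0
(238, 117, 44, 110) 2417.5
(320, 115, 46, 110) 2113.5
```

Call:
{"op": "play_rows", "data": {
  "deltas": [
    [-0.1, -0.97, 0, 0, 0, 0],
    [-0.1, -0.97, 0, 0, 0, 0],
    [-0.1, -0.97, 0, 0, 0, 0],
    [-0.1, -0.97, 0, 0, 0, 0],
    [-0.1, -0.97, 0, 0, 0, 0],
    [-0.1, -0.97, 0, 0, 0, 0],
    [-0.1, -0.97, 0, 0, 0, 0],
    [-0.1, -0.97, 0, 0, 0, 0],
    [-0.1, -0.97, 0, 0, 0, 0],
    [-0.1, -0.97, 0, 0, 0, 0]
  ]
}}

```text
time_s: 2.88
tcp_pos: [0.5298, -0.029, 0.3014]
tool_rot: [-0.016, 1.0, 0.0, 0.0]
ft_force: [0.4, -0.0, -0.1]
gripper_width: 0.701
grasp_force: 0.0
```

Call:
{"op": "play_rows", "data": {
  "deltas": [
    [0, -0.97, 0, 0, 0, 0],
    [0, -0.97, 0, 0, 0, 0],
    [0, -0.97, 0, 0, 0, 0],
    [0, -0.97, 0, 0, 0, 0],
    [0, -0.97, 0, 0, 0, 0],
    [0, -0.97, 0, 0, 0, 0],
    [0, -0.97, 0, 0, 0, 0],
    [0, 0, 0, 0, 0, 0],
    [0, 0, 0, 0, 0, 0]
  ]
}}

```text
time_s: 3.63
tcp_pos: [0.5352, -0.1985, 0.3012]
tool_rot: [-0.015, 1.0, 0.0, -0.0]
ft_force: [0.5, 1.2, -0.1]
gripper_width: 0.7
grasp_force: 0.0
```

```bash
python3 - <<'E'
from h import *
s,im=wrist(); print(s["time_s"],s["tcp_pos"],s["tool_rot"])
cv2.imwrite("pics/w2.png",im["frame"])
for a in bars_from(im,.042,lo=140,amin=300): print(a)
cv2.imwrite("pics/w2b.png",cv2.resize(im["frame"],(800,600),interpolation=cv2.INTER_CUBIC))
E
```

```text
3.6333 [ 0.53520468 -0.19854637  0.30115541] [-1.50387121e-02  9.99886840e-01  3.61773020e-04 -1.13477929e-04]
(array([195., 318.]), ((767.7250366210938, -280.718994140625), (62.23232650756836, 34.88418960571289), 15.591745376586914))
(array([137., 198.]), ((589.769287109375, -352.3502197265625), (117.80146789550781, 49.010772705078125), 2.387284994125366))
(array([314., 183.]), ((564.5690307617188, -124.94602966308594), (119.41583251953125, 28.070600509643555), 15.613676071166992))
(array([224., 184.]), ((569.02734375, -239.60409545898438), (118.84440612792969, 38.72213363647461), 19.843050003051758))
(array([505., 171.]), ((536.3431396484375, 115.2596206665039), (107.4695816040039, 21.5944766998291), 2.217292308807373))
```

View pics/w2b.png

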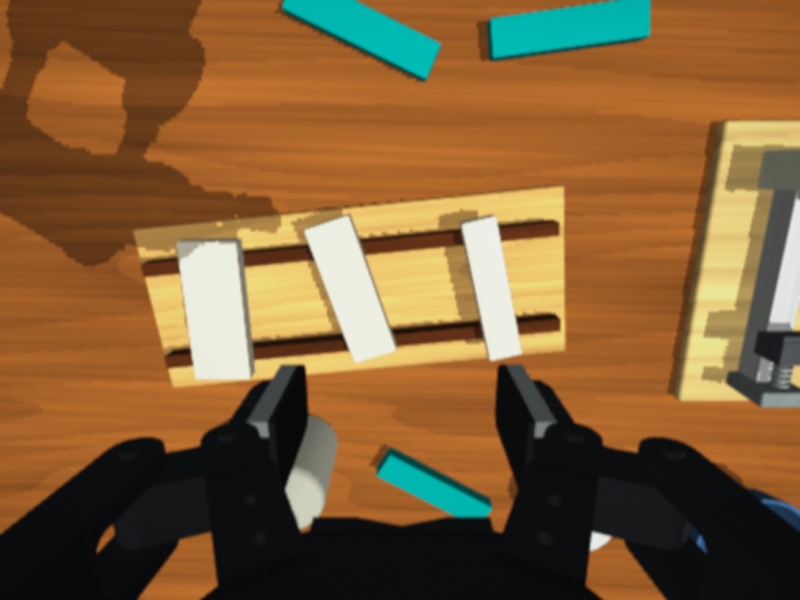

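Call:
{"op": "play_rows", "data": {
  "deltas": [
    [0, 0, 1, 0, 0, -0.76],
    [0, 0, 1, 0, 0, -0.76],
    [0, 0, 1, 0, 0, -0.76],
    [0, 0, 1, 0, 0, -0.76],
    [-0.65, 0.84, 0.8, 0, 0, 0],
    [-0.65, 0.84, 0.8, 0, 0, 0],
    [-0.65, 0.84, 0.8, 0, 0, 0],
    [0, 0, 0, 0, 0, 0],
    [0, 0, 0, 0, 0, 0]
  ]
}}

```text
time_s: 4.43
tcp_pos: [0.5644, -0.122, 0.14]
tool_rot: [-0.139, 0.99, 0.001, -0.001]
ft_force: [0.6, -0.2, 0.7]
gripper_width: 0.697
grasp_force: 0.0
```

Call:
{"op": "play_rows", "data": {
  "deltas": [
    [0, -0.1, 0.9, 0, 0, 0],
    [0, 0, 0.9, 0, 0, 0],
    [0, 0, 0.9, 0, 0, 0],
    [0, 0, 0.8, 0, 0, 0],
    [0, 0, 0.4, 0, 0, 0],
    [0, 0, 0.2, 0, 0, 0],
    [0, 0, 0, 0, 0, 0],
    [0, 0, 0, 0, 0, 0]
  ]
}}

```text
time_s: 5.1
tcp_pos: [0.5667, -0.1281, 0.0402]
tool_rot: [-0.136, 0.991, -0.001, 0.001]
ft_force: [-1.0, 0.3, 0.2]
gripper_width: 0.703
grasp_force: 0.0
```

Call:
{"op": "play_rows", "data": {
  "deltas": [
    [0, 0, 0, 0, 0, 0],
    [0, 0, 0, 0, 0, 0],
    [0, 0, 0, 0, 0, 0],
    [0, 0, 0, 0, 0, 0],
    [0, 0, 0, 0, 0, 0],
    [0, 0, 0, 0, 0, 0],
    [0, 0, 0, 0, 0, 0],
    [0, 0, 0, 0, 0, 0]
  ],
  "grip": 0
}}

```text
time_s: 5.77
tcp_pos: [0.5668, -0.1281, 0.0402]
tool_rot: [-0.136, 0.991, -0.001, 0.001]
ft_force: [-0.2, 0.6, 6.3]
gripper_width: 0.314
grasp_force: 59.9
```

Call:
{"op": "play_rows", "data": {
  "deltas": [
    [0, 0, -0.4, 0, 0, 0],
    [0, 0, -0.8, 0, 0, 0],
    [0, 0, -1, 0, 0, 0],
    [0, 0, -1, 0, 0, 0],
    [0, 0, -1, 0, 0, 0],
    [0, 0, -1, 0, 0, 0],
    [0, 0, 0, 0, 0, 0],
    [0, 0, 0, 0, 0, 0]
  ]
}}

```text
time_s: 6.43
tcp_pos: [0.5666, -0.1281, 0.1707]
tool_rot: [-0.136, 0.991, -0.001, 0.002]
ft_force: [0.7, -0.4, -1.8]
gripper_width: 0.317
grasp_force: 59.2
```

```bash
python3 - <<'E'
from h import *
s,im=wrist(); print(s["time_s"],s["tcp_pos"],s["tool_rot"],s["ft_force"],s["grasp_force"],s["gripper_width"])
cv2.imwrite("pics/w3.png",im["frame"])
cv2.imwrite("pics/w3b.png",cv2.resize(im["frame"],(800,600),interpolation=cv2.INTER_CUBIC))
E
```

```text
6.4333 [ 0.56663954 -0.12805119  0.17065073] [-1.36309827e-01  9.90664617e-01 -9.90443502e-04  1.50564779e-03] [ 0.65024935 -0.37075678 -1.76280798] 59.15888071060181 0.317380093569727
```

View pics/w3b.png

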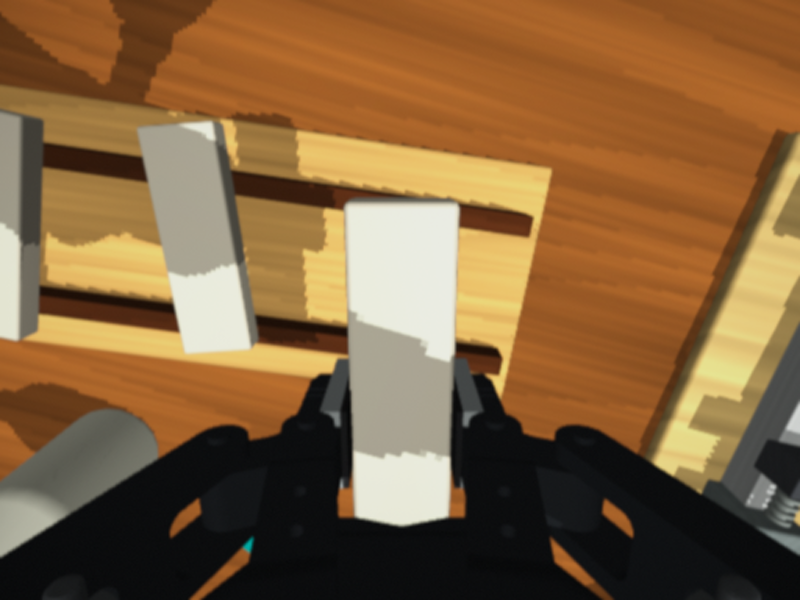

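```bash
cat >> h.py <<'E'
def endx(im,u,v,zt=-.002):
    "tool x,y of picture point (512 px) on plane tool z=zt"
    M=np.array(im["tool_from_camera"]); d=M[:3,:3]@ray(im,u,v); return M[:3,3]+d*(zt-M[2,3])/d[2]
def toolrows(dw,yaw):
    "world shift -> tool shift in full-scale units, tool level at yaw"
    x=np.array([-np.cos(yaw),-np.sin(yaw),0]);y=np.array([-np.sin(yaw),np.cos(yaw),0])
    return np.array([x@dw,y@dw,-dw[2]])/.025
H={1:np.array([.5305,.217])}
E
python3 - <<'E'
from h import *
im=get_image("wrist")
f=192/np.tan(np.radians(im["vertical_fov"])/2)
print(f, f*28/(114*.64))
for zt in (-.004,-.002,0): print(endx(im,345*.64,203*.64,zt),endx(im,459*.64,203*.64,zt),endx(im,402*.64,203*.64,zt)[0])
s=sense(); yaw=.2735; 
E
```

```text
306.014390016268 117.43973301062915
[ 0.06039067 -0.01435884 -0.004     ] [ 0.06039952  0.01225117 -0.004     ] 0.0603950943133167
[ 0.06022576 -0.01459244 -0.002     ] [ 0.06023477  0.01248678 -0.002     ] 0.060230264687852364
[ 0.06006085 -0.01482605  0.        ] [0.06007002 0.01272239 0.        ] 0.06006543506238801
```

Call:
{"op": "play_rows", "data": {
  "deltas": [
    [0, 0, -0.3, 0, 0, 0.98],
    [0, 0, -0.3, 0, 0, 0.98],
    [0, 0, -0.3, 0, 0, 0.98],
    [0.1, 0.99, 0, 0, 0, 0],
    [0.1, 0.99, 0, 0, 0, 0],
    [0.1, 0.99, 0, 0, 0, 0],
    [0.1, 0.99, 0, 0, 0, 0],
    [0.1, 0.99, 0, 0, 0, 0],
    [0.1, 0.99, 0, 0, 0, 0],
    [0.1, 0.99, 0, 0, 0, 0]
  ]
}}

```text
time_s: 7.37
tcp_pos: [0.54, 0.0461, 0.1891]
tool_rot: [-0.019, 1.0, 0.0, -0.002]
ft_force: [0.1, 0.2, -0.5]
gripper_width: 0.313
grasp_force: 59.2
```

Call:
{"op": "play_rows", "data": {
  "deltas": [
    [0.1, 0.99, 0, 0, 0, 0],
    [0.1, 0.99, 0, 0, 0, 0],
    [0.1, 0.99, 0, 0, 0, 0],
    [0.1, 0.99, 0, 0, 0, 0],
    [0.1, 0.99, 0, 0, 0, 0],
    [0.1, 0.99, 0, 0, 0, 0],
    [0.1, 0.99, 0, 0, 0, 0],
    [0, 0, 0.5, 0, 0, 0],
    [0, 0, 0.5, 0, 0, 0],
    [0, 0, 0, 0, 0, 0],
    [0, 0, 0, 0, 0, 0]
  ]
}}

```text
time_s: 8.28
tcp_pos: [0.5162, 0.2161, 0.1638]
tool_rot: [-0.019, 1.0, -0.001, -0.002]
ft_force: [0.2, 0.3, -1.6]
gripper_width: 0.317
grasp_force: 59.4
```

```bash
python3 - <<'E'
from h import *
s,im=wrist(); print(s["time_s"],s["tcp_pos"],s["tool_rot"],s["ft_force"],s["grasp_force"],s["gripper_width"])
cv2.imwrite("pics/w4.png",im["frame"])
cv2.imwrite("pics/w4b.png",cv2.resize(im["frame"],(800,600),interpolation=cv2.INTER_CUBIC))
E
```

```text
8.2833 [0.51618564 0.21608158 0.16384085] [-1.86159976e-02  9.99823529e-01 -5.65543708e-04 -2.45658088e-03] [ 0.17794658  0.33384971 -1.58312343] 59.35875177383423 0.3173193380900047
```

View pics/w4b.png

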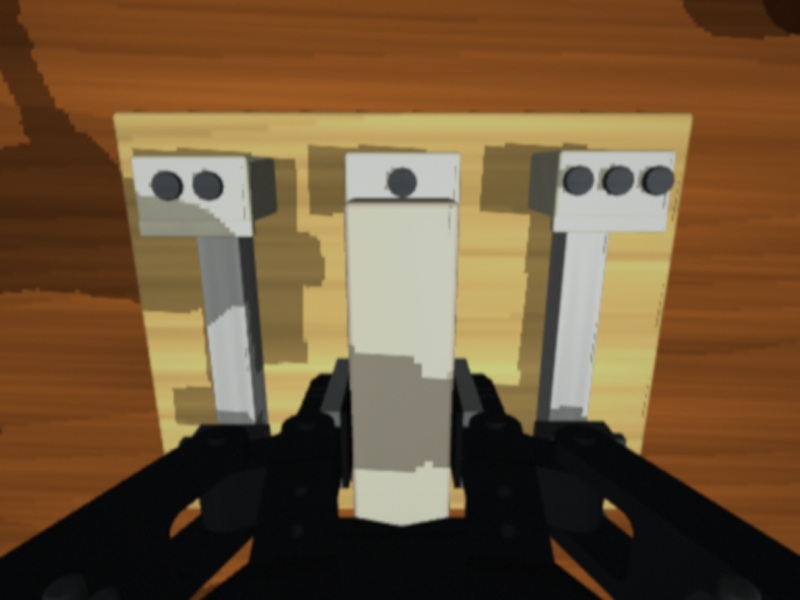

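```bash
python3 - <<'E'
from h import *
s,im=wrist()
q=lambda u,v,z=.062:pix2plane(im,u*.64,v*.64,z)[:2]
for n,P in {"2f":[(139,236),(252,237)],"2b":[(133,157),(247,157)],"1b":[(346,154),(460,154)],"3f":[(554,231),(667,232)],"3b":[(560,151),(675,152)]}.items():
    a,b=[q(*p) for p in P]; print(n,a.round(4),b.round(4),((a+b)/2).round(4))
a,b=q(114,113,.012),q(692,113,.012); print(a,b)
E
```

```text
2f [0.4852 0.0921] [0.4837 0.1444] [0.4845 0.1183]
2b [0.4501 0.0934] [0.4482 0.1439] [0.4491 0.1187]
1b [0.4453 0.1878] [0.4434 0.2381] [0.4444 0.2129]
3f [0.4757 0.2838] [0.4743 0.3359] [0.475  0.3098]
3b [0.4405 0.282 ] [0.4391 0.3327] [0.4398 0.3074]
[0.42841372 0.05893875] [0.41710057 0.3651176 ]
```

Call:
{"op": "play_rows", "data": {
  "deltas": [
    [-0.28, 0.03, 0, 0, 1, 0],
    [0, 0, 0, 0, 1, 0],
    [0, 0, 0, 0, 1, 0],
    [0, 0, 0, 0, 1, 0],
    [0, 0, 0, 0, 0, 0],
    [0, 0, 0, 0, 0, 0]
  ]
}}

```text
time_s: 8.88
tcp_pos: [0.5255, 0.2176, 0.1661]
tool_rot: [-0.018, 0.987, -0.003, -0.158]
ft_force: [-0.4, -0.1, -1.9]
gripper_width: 0.32
grasp_force: 59.3
```

```bash
cat > plan.py <<'E'
import sys
from h import *
# plan.py Ox Oy psi : holder pose of the tool now; args tcx tcz th: targets of bar centre (mm) -> tool shift
def report(O,psi,zc=.007,targets=()):
    s=sense(); Rm=R.from_quat(s["tool_rot"]).as_matrix(); e=np.array([np.cos(psi),np.sin(psi)]); p=s["tcp_pos"]; 
    c=p+Rm@[0,0,zc]; d=c[:2]-O; th=np.arcsin(Rm[2,0]); yaw=np.arctan2(-Rm[1,0],-Rm[0,0])
    print("t",s["time_s"],"F",s["ft_force"].round(1),"M",s["moment"].round(2),"g",round(s["grasp_force"],1),round(s["gripper_width"],3))
    hx=-d@e*1000; hy=-(d@[-e[1],e[0]])*1000; hz=(c[2]-.012)*1000
    print("bar c hx %.1f hy %.1f hz %.1f th %.3f yaw %.3f roll %.3f"%(hx,hy,hz,th,yaw,Rm[2,1]))
    print("low end bottom z %.1f top corner x %.1f | high end bottom x %.1f z %.1f"%(hz-60*np.sin(th)-8*np.cos(th),hx-60*np.cos(th)-8*np.sin(th),hx+60*np.cos(th)+8*np.sin(th),hz+60*np.sin(th)-8*np.cos(th)))
    for t in targets:
        dw=np.r_[-(t[0]-hx)*e,t[1]-hz]/1000; print(t,"tool shift/25mm",(Rm.T@dw/.025).round(2))
E
python3 - <<'E'
from plan import *
report(np.array([.5335,.2163]),.04,targets=[(12.5,54)])
E
```

```text
t 8.8833 F [-0.4 -0.1 -1.9] M [ 0.03 -0.2  -0.03] g 59.3 0.32
bar c hx 10.2 hy -1.6 hz 147.4 th 0.318 yaw 0.037 roll -0.000
low end bottom z 121.0 top corner x -49.3 | high end bottom x 69.6 z 158.6
(12.5, 54) tool shift/25mm [-1.08 -0.    3.58]
```

Call:
{"op": "play_rows", "data": {
  "deltas": [
    [-0.27, 0, 0.9, 0, 0, 0],
    [-0.27, 0, 0.9, 0, 0, 0],
    [-0.27, 0, 0.9, 0, 0, 0],
    [-0.13, 0, 0.44, 0, 0, 0],
    [-0.13, 0, 0.44, 0, 0, 0],
    [0, 0, 0, 0, 0, 0],
    [0, 0, 0, 0, 0, 0],
    [0, 0, 0, 0, 0, 0]
  ]
}}

```text
time_s: 9.55
tcp_pos: [0.5228, 0.2183, 0.0744]
tool_rot: [-0.019, 0.987, -0.003, -0.158]
ft_force: [0.9, 0.3, -0.4]
gripper_width: 0.316
grasp_force: 59.3
```

```bash
python3 - <<'E'
from plan import *
report(np.array([.5335,.2163]),.04,targets=[(12.5,54),(-4,53.5),(-12.5,53.5)])
im=get_image("scene"); cv2.imwrite("pics/s5b.png",cv2.resize(im["frame"][110:240,210:360],(800,693),interpolation=cv2.INTER_CUBIC)[:600])
E
```

```text
t 9.55 F [ 0.9  0.3 -0.4] M [-0.   -0.18 -0.01] g 59.3 0.316
bar c hx 12.8 hy -2.4 hz 55.8 th 0.317 yaw 0.038 roll 0.000
low end bottom z 29.5 top corner x -46.7 | high end bottom x 72.3 z 66.9
(12.5, 54) tool shift/25mm [-0.03 -0.    0.06]
(-4, 53.5) tool shift/25mm [-0.67  0.   -0.12]
(-12.5, 53.5) tool shift/25mm [-0.99  0.   -0.23]
```

View pics/s5b.png

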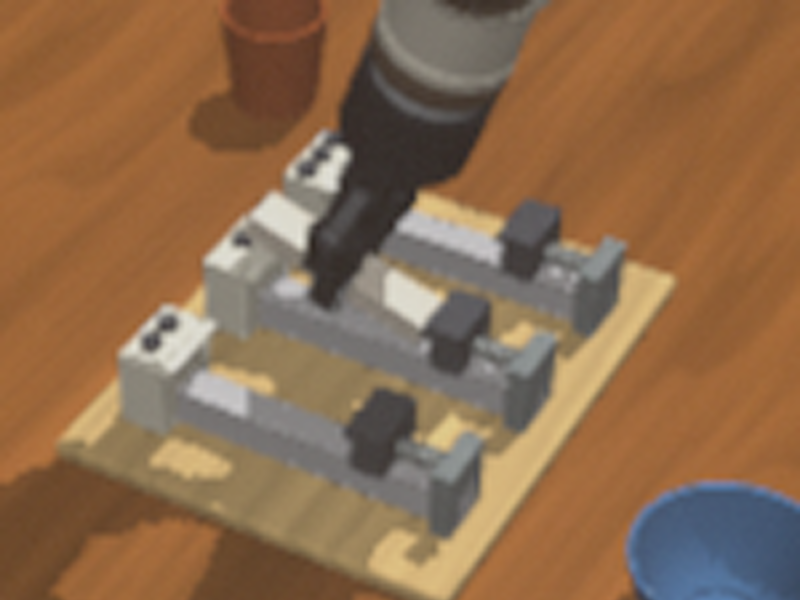

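Call:
{"op": "play_rows", "data": {
  "deltas": [
    [-0.05, 0, 0.06, 0, 0, 0],
    [-0.16, 0, -0.05, 0, 0, 0],
    [-0.16, 0, -0.05, 0, 0, 0],
    [-0.16, 0, -0.05, 0, 0, 0],
    [-0.16, 0, -0.05, 0, 0, 0],
    [0, 0, 0, 0, 0, 0],
    [0, 0, 0, 0, 0, 0]
  ]
}}

```text
time_s: 10.18
tcp_pos: [0.5384, 0.2189, 0.0707]
tool_rot: [-0.019, 0.987, -0.003, -0.161]
ft_force: [-6.2, 0.3, 0.7]
gripper_width: 0.314
grasp_force: 59.4
```

```bash
python3 - <<'E'
from plan import *
report(np.array([.5335,.2163]),.04,targets=[(-12.5,53.5)])
E
```

```text
t 10.1833 F [-6.2  0.3  0.7] M [-0.04  0.63 -0.  ] g 59.4 0.314
bar c hx -2.8 hy -2.4 hz 52.0 th 0.323 yaw 0.038 roll -0.000
low end bottom z 25.4 top corner x -62.2 | high end bottom x 56.6 z 63.5
(-12.5, 53.5) tool shift/25mm [-0.35  0.   -0.18]
```

Call:
{"op": "play_rows", "data": {
  "deltas": [
    [-0.12, 0, -0.08, 0, 0, 0],
    [-0.12, 0, -0.06, 0, 0, 0],
    [-0.12, 0, -0.06, 0, 0, 0],
    [0, 0, 0, 0, 0, 0],
    [0, 0, 0, 0, 0, 0]
  ]
}}

```text
time_s: 10.6
tcp_pos: [0.5467, 0.2191, 0.0714]
tool_rot: [-0.019, 0.986, -0.003, -0.163]
ft_force: [-7.8, -0.6, -1.6]
gripper_width: 0.316
grasp_force: 59.3
```

```bash
python3 - <<'E'
from plan import *
report(np.array([.5335,.2163]),.04,targets=[(-12.5,53.5)])
s,im=wrist(); cv2.imwrite("pics/w6.png",im["frame"])
cv2.imwrite("pics/w6b.png",cv2.resize(im["frame"][80:300,100:412],(800,564),interpolation=cv2.INTER_CUBIC))
E
```

```text
t 10.6 F [-7.8 -0.6 -1.6] M [-0.04  1.07 -0.  ] g 59.3 0.316
bar c hx -11.1 hy -2.3 hz 52.7 th 0.328 yaw 0.038 roll -0.001
low end bottom z 25.9 top corner x -70.5 | high end bottom x 48.3 z 64.5
(-12.5, 53.5) tool shift/25mm [-0.04  0.   -0.05]
```

View pics/w6b.png

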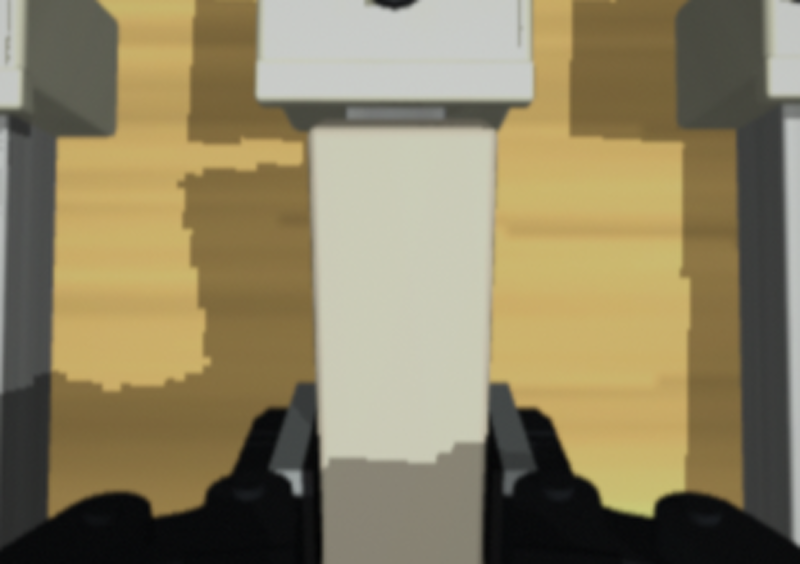

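Call:
{"op": "play_rows", "data": {
  "deltas": [
    [-0.06, 0, -0.02, 0, 0, 0],
    [-0.04, 0, 0.13, 0, -0.82, 0],
    [-0.03, 0, 0.14, 0, -0.82, 0],
    [-0.02, 0, 0.14, 0, -0.82, 0],
    [-0.01, 0, 0.14, 0, -0.82, 0],
    [0, 0, 0.14, 0, -0.82, 0],
    [0, 0, 0, 0, 0, 0],
    [0, 0, 0, 0, 0, 0]
  ]
}}

```text
time_s: 11.32
tcp_pos: [0.5447, 0.219, 0.0522]
tool_rot: [-0.019, 1.0, -0.001, -0.002]
ft_force: [-9.9, 1.5, -5.4]
gripper_width: 0.319
grasp_force: 59.3
```

```bash
python3 - <<'E'
from plan import *
report(np.array([.5335,.2163]),.04,targets=[(-12.5,33.5)])
E
```

```text
t 11.3167 F [-9.9  1.5 -5.4] M [ 0.06  1.58 -0.04] g 59.3 0.319
bar c hx -11.3 hy -2.2 hz 33.2 th 0.004 yaw 0.039 roll -0.001
low end bottom z 24.9 top corner x -71.3 | high end bottom x 48.7 z 25.4
(-12.5, 33.5) tool shift/25mm [-0.05  0.   -0.01]
```

Call:
{"op": "play_rows", "data": {
  "deltas": [
    [0.09, 0, 0, 0, 0, 0],
    [0.09, 0, 0, 0, 0, 0],
    [0.09, 0, 0, 0, 0, 0],
    [0.09, 0, 0, 0, 0, 0],
    [0, 0, 0, 0, 0, 0],
    [0, 0, 0, 0, 0, 0]
  ]
}}

```text
time_s: 11.82
tcp_pos: [0.5376, 0.2187, 0.0528]
tool_rot: [-0.019, 1.0, -0.0, -0.0]
ft_force: [-7.1, 0.4, -3.4]
gripper_width: 0.311
grasp_force: 59.5
```

```bash
python3 - <<'E'
from plan import *
report(np.array([.5335,.2163]),.04,targets=[(-12.5,33.5)])
s,im=wrist(); cv2.imwrite("pics/w7.png",im["frame"])
cv2.imwrite("pics/w7b.png",cv2.resize(im["frame"][80:300,100:412],(800,564),interpolation=cv2.INTER_CUBIC))
E
```

```text
t 11.8167 F [-7.1  0.4 -3.4] M [ 0.05  1.19 -0.02] g 59.5 0.311
bar c hx -4.2 hy -2.2 hz 33.8 th 0.001 yaw 0.038 roll -0.001
low end bottom z 25.7 top corner x -64.2 | high end bottom x 55.8 z 25.8
(-12.5, 33.5) tool shift/25mm [-0.33  0.    0.01]
```

View pics/w7b.png

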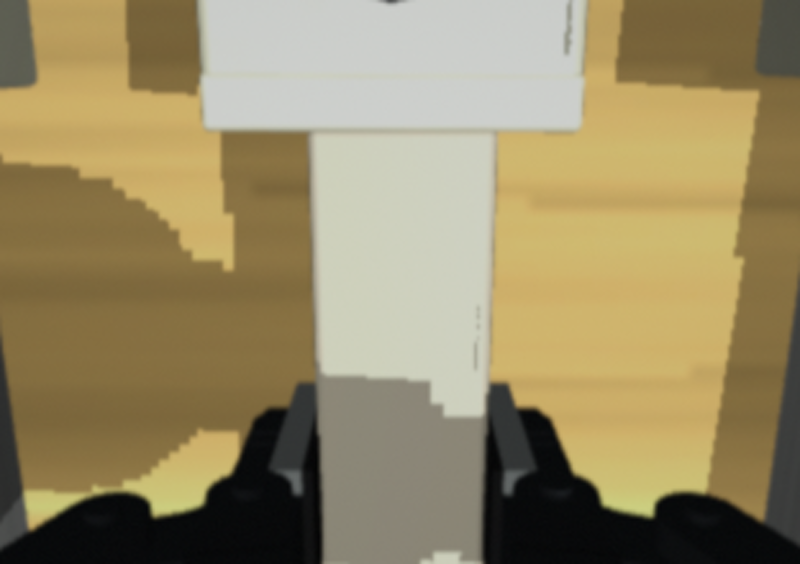

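Call:
{"op": "play_rows", "data": {
  "deltas": [
    [0.06, 0, 0, 0, 0, 0],
    [0.06, 0, 0, 0, 0, 0],
    [0.04, 0, 0, 0, 0, 0],
    [0, 0, 0, 0, 0, 0],
    [0, 0, 0, 0, 0, 0]
  ]
}}

```text
time_s: 12.28
tcp_pos: [0.5343, 0.2185, 0.0532]
tool_rot: [-0.019, 1.0, -0.0, 0.0]
ft_force: [-5.3, -0.6, -3.3]
gripper_width: 0.316
grasp_force: 59.5
```

```bash
python3 - <<'E'
from plan import *
report(np.array([.5335,.2163]),.04)
E
```

```text
t 12.2833 F [-5.3 -0.6 -3.3] M [-0.01  1.04  0.01] g 59.5 0.316
bar c hx -0.9 hy -2.2 hz 34.2 th -0.001 yaw 0.038 roll -0.001
low end bottom z 26.2 top corner x -60.9 | high end bottom x 59.1 z 26.1
```

Call:
{"op": "play_rows", "data": {
  "deltas": [
    [0.04, 0, 0.03, 0, 0, 0],
    [0, 0, 0, 0, 0, 0],
    [0, 0, 0, 0, 0, 0]
  ]
}}

```text
time_s: 12.53
tcp_pos: [0.534, 0.2185, 0.0529]
tool_rot: [-0.019, 1.0, -0.0, 0.001]
ft_force: [-5.3, 0.2, -1.9]
gripper_width: 0.318
grasp_force: 59.8
```

Call:
{"op": "play_rows", "data": {
  "deltas": [
    [0, 0, 0, 0, 0, 0],
    [0, 0, 0, 0, 0, 0],
    [0, 0, 0, 0, 0, 0],
    [0, 0, 0, 0, 0, 0],
    [0, 0, 0, 0, 0, 0]
  ],
  "grip": 0.5
}}

```text
time_s: 12.95
tcp_pos: [0.5369, 0.2187, 0.0549]
tool_rot: [-0.019, 1.0, 0.0, 0.005]
ft_force: [-0.3, -0.4, -0.9]
gripper_width: 0.5
grasp_force: 0.0
```

```bash
python3 - <<'E'
from plan import *
report(np.array([.5335,.2163]),.04)
s,im=wrist(); cv2.imwrite("pics/w8.png",im["frame"])
for n in(7,8):
    f=cv2.imread(f"pics/w{n}.png")
    for v in (165,200):  # bar sides: brightness jump along a row
        r=f[v,190:330].astype(int).sum(1); 
    col=f[100:330,256].astype(int); print(n,[ (100+i) for i in range(1,229) if abs(col[i]-col[i-1]).sum()>40])
    for v in (150,200): 
        r=f[v,180:340,0].astype(int); print(v,[180+i for i in range(1,160) if abs(r[i]-r[i-1])>25])
E
```

```text
t 12.95 F [-0.3 -0.4 -0.9] M [-0.01  0.01 -0.02] g 0.0 0.5
bar c hx -3.5 hy -2.3 hz 35.9 th -0.009 yaw 0.038 roll 0.000
low end bottom z 28.4 top corner x -63.5 | high end bottom x 56.4 z 27.3
7 [130, 132, 227, 228, 302, 303]
150 [221, 222, 293]
200 [222, 223, 224, 291]
8 [223, 224, 296, 297]
150 [222, 223, 293]
200 [223, 224, 291]
```

Call:
{"op": "play_rows", "data": {
  "deltas": [
    [0, 0, -0.5, 0, 0, 0],
    [0, 0, -1, 0, 0, 0],
    [0, 0, -1, 0, 0, 0],
    [0, 0, -1, 0, 0, 0],
    [0, 0, -1, 0, 0, 0],
    [0, 0, -1, 0, 0, 0],
    [0.6, 0, -1, 0, 0, 0],
    [0.6, 0, -1, 0, 0, 0],
    [0, 0, -1, 0, 0, 0],
    [0, 0, -1, 0, 0, 0],
    [0, 0, 0, 0, 0, 0],
    [0, 0, 0, 0, 0, 0]
  ],
  "grip": 0.75
}}

```text
time_s: 14.0
tcp_pos: [0.5052, 0.2177, 0.2945]
tool_rot: [-0.019, 1.0, 0.0, 0.007]
ft_force: [0.2, -0.1, -0.4]
gripper_width: 0.755
grasp_force: 0.0
```

```bash
cat > check.py <<'E'
from plan import *
def prof(k,O,psi,fn,w):
    "print where the picture changes along the holder axis (top of bar, z .053) and the bar's sides at three stations"
    s,im=wrist(); cv2.imwrite(fn,im["frame"]); Cm=im["rotation"]; p0=im["position"]
    f=192/np.tan(np.radians(im["vertical_fov"])/2); e=np.array([np.cos(psi),np.sin(psi)]); n=np.array([-e[1],e[0]])
    def samp(hx,hy,z):
        P=np.r_[O-hx/1000*e-hy/1000*n,z]; c=Cm.T@(P-p0); u=f*c[0]/c[2]+im["cx"]; v=f*c[1]/c[2]+im["cy"]
        return cv2.getRectSubPix(im["frame"],(1,1),(float(u),float(v)))[0,0].astype(int)
    xs=np.arange(-130,90,1.)
    L=np.array([samp(x,0,.053) for x in xs]).sum(1)/3
    print("along",[(int(xs[i]),int(L[i-1]),int(L[i+1])) for i in range(1,len(xs)-1) if abs(L[i+1]-L[i-1])>22])
    for x in(-40,0,40):
        ys=np.arange(-45,45.1,.5); G=np.array([samp(x,y,.053)[0] for y in ys])
        print("side",x,[(float(ys[i]),int(G[i-1]),int(G[i+1])) for i in range(1,len(ys)-1) if abs(G[i+1]-G[i-1])>30])
E
python3 - <<'E'
from check import *
print(sense()["tcp_pos"])
prof(1,np.array([.5335,.2163]),.04,"pics/w9.png",28)
E
```

```text
[0.50515272 0.21766386 0.29453209]
along [(-106, 133, 107), (-105, 122, 99), (-101, 100, 123), (-100, 109, 138), (-97, 135, 107), (-87, 138, 97), (-86, 123, 82), (-57, 55, 103), (-56, 73, 132), (-55, 103, 154), (-54, 132, 176), (-53, 154, 198), (-52, 176, 212), (70, 224, 190), (71, 216, 146), (72, 190, 100), (73, 146, 81), (83, 83, 129), (84, 94, 183), (85, 129, 216), (86, 183, 224)]
side -40 [(12.5, 191, 153), (13.0, 177, 129), (13.5, 153, 112), (14.0, 129, 96)]
side 0 [(-14.5, 130, 171), (-14.0, 149, 189), (12.0, 199, 167), (12.5, 188, 146), (13.0, 167, 123), (13.5, 146, 101), (14.0, 123, 86)]
side 40 [(-14.0, 164, 195), (12.5, 185, 146), (13.0, 172, 118), (13.5, 146, 99), (14.0, 118, 87)]
```

Call:
{"op": "play_rows", "data": {
  "deltas": [
    [-0.1, -0.97, 0, 0, 0.17, 0],
    [-0.1, -0.97, 0, 0, 0, 0],
    [-0.1, -0.97, 0, 0, 0, 0],
    [-0.1, -0.97, 0, 0, 0, 0],
    [-0.1, -0.97, 0, 0, 0, 0],
    [-0.1, -0.97, 0, 0, 0, 0],
    [-0.1, -0.97, 0, 0, 0, 0],
    [-0.1, -0.97, 0, 0, 0, 0],
    [-0.1, -0.97, 0, 0, 0, 0],
    [-0.1, -0.97, 0, 0, 0, 0],
    [-0.1, -0.97, 0, 0, 0, 0],
    [-0.1, -0.97, 0, 0, 0, 0]
  ]
}}

```text
time_s: 15.05
tcp_pos: [0.5446, -0.0731, 0.2897]
tool_rot: [-0.019, 1.0, 0.001, -0.004]
ft_force: [-0.3, 0.7, -0.7]
gripper_width: 0.751
grasp_force: 0.0
```

Call:
{"op": "play_rows", "data": {
  "deltas": [
    [-0.1, -0.97, 0, 0, 0, 0],
    [-0.1, -0.97, 0, 0, 0, 0],
    [-0.1, -0.97, 0, 0, 0, 0],
    [-0.1, -0.97, 0, 0, 0, 0],
    [-0.1, -0.97, 0, 0, 0, 0],
    [-0.1, -0.97, 0, 0, 0, 0],
    [-0.1, -0.97, 0, 0, 0, 0],
    [0, 0, 1, 0, 0, -0.97],
    [0, 0, 1, 0, 0, -0.97],
    [0, 0, 1, 0, 0, -0.97],
    [0, 0, 1, 0, 0, -0.97],
    [0, 0, 0, 0, 0, 0]
  ]
}}

```text
time_s: 16.05
tcp_pos: [0.5648, -0.2387, 0.1834]
tool_rot: [-0.174, 0.985, 0.005, -0.008]
ft_force: [-1.7, 0.6, -1.1]
gripper_width: 0.754
grasp_force: 0.0
```

```bash
python3 - <<'E'
from h import *
s,im=wrist(); Rm=R.from_quat(s["tool_rot"]).as_matrix(); p=s["tcp_pos"]; print(s["time_s"],p,s["qd"].round(2),"yaw",np.arctan2(-Rm[1,0],-Rm[0,0]),"th",Rm[2,0],"roll",Rm[2,1])
for a in bars_from(im,.042,lo=100,amin=400): print(a)
print((Rm.T@(np.array([.569,-.2395,.040])-p)/.025).round(2))
E
```

```text
16.05 [ 0.56482917 -0.23872661  0.18341894] [ 0.   -0.04 -0.06  0.    0.07  0.12] yaw 0.3502385319370474 th 0.013628433550784979 roll 0.013147619317990999
(array([118., 364.]), ((789.6176147460938, -310.0872802734375), (50.06136703491211, 30.633312225341797), 21.724014282226562))
(array([253., 188.]), ((568.9539794921875, -239.81527709960938), (117.54594421386719, 37.70541763305664), 19.926057815551758))
(array([123., 167.]), ((590.1361083984375, -351.5615234375), (119.27498626708984, 50.21920394897461), 1.9775300025939941))
[-0.22 -0.16  5.73]
```

Call:
{"op": "play_rows", "data": {
  "deltas": [
    [-0.2, -0.15, 0.8, 0, 0, 0],
    [0, 0, 0.8, 0, 0, 0],
    [0, 0, 0.8, 0, 0, 0],
    [0, 0, 0.8, 0, 0, 0],
    [0, 0, 0.8, 0, 0, 0],
    [0, 0, 0, 0, 0, 0],
    [0, 0, 0, 0, 0, 0]
  ]
}}

```text
time_s: 16.68
tcp_pos: [0.5742, -0.2429, 0.0918]
tool_rot: [-0.173, 0.985, 0.001, -0.003]
ft_force: [-0.7, 0.0, 0.1]
gripper_width: 0.749
grasp_force: 0.0
```

```bash
python3 - <<'E'
from h import *
s=sense(); Rm=R.from_quat(s["tool_rot"]).as_matrix(); p=s["tcp_pos"]; print(s["time_s"],p,s["qd"].round(2),"yaw",np.arctan2(-Rm[1,0],-Rm[0,0]),"th",Rm[2,0],"roll",Rm[2,1])
print((Rm.T@(np.array([.569,-.2395,.040])-p)/.025).round(2))
E
```

```text
16.6833 [ 0.57416765 -0.2428791   0.0917702 ] [ 0.   -0.03 -0.03  0.   -0.   -0.01] yaw 0.34724120884152976 th 0.005897440019375861 roll 0.002471429354505692
[0.14 0.19 2.07]
```

Call:
{"op": "play_rows", "data": {
  "deltas": [
    [0.15, 0.19, 0.6, 0, 0, 0],
    [0, 0, 0.7, 0, 0, 0],
    [0, 0, 0.5, 0, 0, 0],
    [0, 0, 0.27, 0, 0, 0],
    [0, 0, 0, 0, 0, 0],
    [0, 0, 0, 0, 0, 0]
  ]
}}

```text
time_s: 17.18
tcp_pos: [0.5693, -0.2402, 0.0405]
tool_rot: [-0.173, 0.985, 0.0, -0.002]
ft_force: [1.1, 0.2, 0.6]
gripper_width: 0.752
grasp_force: 0.0
```

Call:
{"op": "play_rows", "data": {
  "deltas": [
    [0, 0, 0, 0, 0, 0],
    [0, 0, 0, 0, 0, 0],
    [0, 0, 0, 0, 0, 0],
    [0, 0, 0, 0, 0, 0],
    [0, 0, 0, 0, 0, 0],
    [0, 0, 0, 0, 0, 0],
    [0, 0, 0, 0, 0, 0]
  ],
  "grip": 0
}}

```text
time_s: 17.77
tcp_pos: [0.5698, -0.2405, 0.0411]
tool_rot: [-0.173, 0.985, -0.001, -0.002]
ft_force: [-0.2, 0.3, 5.9]
gripper_width: 0.428
grasp_force: 61.2
```

Call:
{"op": "play_rows", "data": {
  "deltas": [
    [0, 0, -0.5, 0, 0, 0],
    [0, 0, -0.9, 0, 0, 0],
    [0, 0, -1, 0, 0, 0],
    [0, 0, -1, 0, 0, 0.96],
    [0, 0, -1, 0, 0, 0.96],
    [0, 0, -1, 0, 0, 0.96],
    [0, 0, -0.6, 0, 0, 0.96],
    [0.08, 0.97, 0, 0, 0, 0],
    [0.08, 0.97, 0, 0, 0, 0],
    [0.08, 0.97, 0, 0, 0, 0],
    [0.08, 0.97, 0, 0, 0, 0],
    [0.08, 0.97, 0, 0, 0, 0]
  ]
}}

```text
time_s: 18.77
tcp_pos: [0.5538, -0.1177, 0.1897]
tool_rot: [-0.021, 1.0, 0.0, -0.003]
ft_force: [-0.2, -0.1, -1.3]
gripper_width: 0.433
grasp_force: 60.5
```

Call:
{"op": "play_rows", "data": {
  "deltas": [
    [0.08, 0.97, 0, 0, 0, 0],
    [0.08, 0.97, 0, 0, 0, 0],
    [0.08, 0.97, 0, 0, 0, 0],
    [0.08, 0.97, 0, 0, 0, 0],
    [0.08, 0.97, 0, 0, 0, 0],
    [0.08, 0.97, 0, 0, 0, 0],
    [0.08, 0.97, 0, 0, 0, 0],
    [0.08, 0.97, 0, 0, 0, 0],
    [0.08, 0.97, 0, 0, 0, 0],
    [0.08, 0.97, 0, 0, 0, 0],
    [0, 0, 0, 0, 0, 0],
    [0, 0, 0, 0, 0, 0]
  ]
}}

```text
time_s: 19.77
tcp_pos: [0.5239, 0.1234, 0.1898]
tool_rot: [-0.022, 1.0, -0.0, -0.003]
ft_force: [-0.8, -0.2, -1.5]
gripper_width: 0.433
grasp_force: 60.6
```

```bash
cat >> check.py <<'E'
def held():
    "bar in the grip: white blob through the picture's middle, its end edge and sides in the tool frame"
    s,im=wrist(); cv2.imwrite("pics/held%d.png"%int(s["time_s"]*10),im["frame"]); g=im["frame"].astype(int)
    col=g[60:330,256].sum(1)/3; print("col256 jumps",[(60+i,int(col[i-1]),int(col[i+1])) for i in range(1,269) if abs(col[i+1]-col[i-1])>18])
    for v in(150,180,200):
        r=g[v,170:345,0]; print("row",v,[(170+i,int(r[i-1]),int(r[i+1])) for i in range(1,174) if abs(r[i+1]-r[i-1])>30])
    return im
E
python3 - <<'E'
from check import *
report(np.array([.5375,.121]),.04)
im=held()
for v in(129,130,131,132): print(v,endx(im,256,v)[0].round(4))
E
```

```text
t 19.7667 F [-0.8 -0.2 -1.5] M [-0.04 -0.02 -0.04] g 60.6 0.433
bar c hx 13.5 hy -2.9 hz 170.8 th 0.006 yaw 0.044 roll -0.000
low end bottom z 162.5 top corner x -46.5 | high end bottom x 73.6 z 163.2
col256 jumps [(69, 102, 134), (70, 108, 161), (71, 134, 175), (72, 161, 180), (91, 181, 156), (92, 177, 134), (94, 134, 182), (95, 147, 209), (96, 182, 219), (126, 222, 199), (127, 219, 150), (128, 199, 97), (129, 150, 100), (130, 97, 142), (131, 100, 178), (132, 142, 198), (133, 178, 211), (134, 198, 217), (227, 217, 186), (228, 212, 155), (229, 186, 145), (297, 144, 186), (298, 155, 209), (299, 186, 214)]
row 150 [(193, 25, 60), (194, 36, 68), (200, 73, 106), (201, 82, 115), (207, 114, 147), (208, 117, 171), (209, 147, 190), (210, 171, 202), (304, 199, 151), (305, 181, 127), (306, 151, 120), (319, 113, 77)]
row 180 [(195, 33, 89), (196, 58, 108), (209, 119, 162), (210, 134, 186), (211, 162, 201), (302, 207, 173), (303, 196, 130), (304, 173, 118), (316, 114, 77)]
row 200 [(195, 21, 58), (196, 30, 86), (197, 58, 104), (210, 117, 166), (211, 140, 188), (212, 166, 202), (301, 209, 177), (302, 198, 136), (303, 177, 115), (314, 107, 73)]
129 0.0603
130 0.0599
131 0.0595
132 0.0592
```

```bash
python3 - <<'E'
from check import *
s,im=wrist()
p=pix2plane(im,256,70.5,.062)[:2]; e=np.array([np.cos(.04),np.sin(.04)]); print(p,"hx of block back",-(p-[.5375,.121])@e*1000)
g=im["frame"].astype(int)
for v in(76,82): r=g[v,170:345].sum(1)/3; print(v,[(170+i,int(r[i-1]),int(r[i+1])) for i in range(1,174) if abs(r[i+1]-r[i-1])>30])
for u in(215,299): print(pix2plane(im,u,80,.062)[:2])
E
```

```text
[0.43054046 0.11656302] hx of block back 107.05141392363379
76 [(190, 55, 96), (191, 62, 137), (192, 96, 163), (193, 137, 173)]
82 [(191, 52, 116), (192, 72, 144), (193, 116, 157)]
[0.43858031 0.0858308 ]
[0.43587738 0.14935901]
```

Call:
{"op": "play_rows", "data": {
  "deltas": [
    [0, -0.1, 0, 0, 1, 0],
    [0, 0, 0, 0, 1, 0],
    [0, 0, 0, 0, 1, 0],
    [0, 0, 0, 0, 1, 0],
    [0, 0, 0, 0, 0, 0],
    [0, 0, 0, 0, 0, 0]
  ]
}}

```text
time_s: 20.37
tcp_pos: [0.5253, 0.1189, 0.1891]
tool_rot: [-0.02, 0.987, -0.003, -0.162]
ft_force: [-0.2, -0.1, -1.8]
gripper_width: 0.43
grasp_force: 60.6
```

```bash
python3 - <<'E'
from plan import *
report(np.array([.5375,.121]),.04,targets=[(12.5,54)])
E
```

```text
t 20.3667 F [-0.2 -0.1 -1.8] M [ 0.   -0.24  0.05] g 60.6 0.43
bar c hx 14.6 hy 1.6 hz 170.5 th 0.325 yaw 0.040 roll -0.000
low end bottom z 143.7 top corner x -44.9 | high end bottom x 74.0 z 182.0
(12.5, 54) tool shift/25mm [-1.57  0.    4.39]
```

```bash
python3 - <<'E'
from check import *
im=get_image("wrist"); T=np.eye(4); T[:3,:3]=R.from_quat([-.022,.9998,0,-.003]).as_matrix(); T[:3,3]=[.5239,.1234,.1898]
C=T@np.array(im["tool_from_camera"]); im["position"]=C[:3,3]; im["rotation"]=C[:3,:3]; e=np.array([np.cos(.04),np.sin(.04)])
for v,z in((94,.062),(70.5,.012)): p=pix2plane(im,256,v,z)[:2]; print(p,-(p-[.5375,.121])@e*1000)
E
```

```text
[0.44713144 0.11813369] 90.41089207513683
[0.4252326  0.11702933] 112.33638540247046
```

Call:
{"op": "play_rows", "data": {
  "deltas": [
    [-0.31, 0, 0.88, 0, 0, 0],
    [-0.31, 0, 0.88, 0, 0, 0],
    [-0.31, 0, 0.88, 0, 0, 0],
    [-0.31, 0, 0.87, 0, 0, 0],
    [-0.16, 0, 0.44, 0, 0, 0],
    [-0.16, 0, 0.4, 0, 0, 0],
    [0, 0, 0, 0, 0, 0],
    [0, 0, 0, 0, 0, 0],
    [0, 0, 0, 0, 0, 0]
  ]
}}

```text
time_s: 21.17
tcp_pos: [0.5279, 0.12, 0.0758]
tool_rot: [-0.02, 0.987, -0.003, -0.161]
ft_force: [0.3, -0.3, -1.2]
gripper_width: 0.431
grasp_force: 60.7
```

```bash
python3 - <<'E'
from plan import *
report(np.array([.5375,.121]),.04,targets=[(-3,53.5)])
E
```

```text
t 21.1667 F [ 0.3 -0.3 -1.2] M [-0.05 -0.3  -0.04] g 60.7 0.431
bar c hx 11.8 hy 0.6 hz 57.2 th 0.323 yaw 0.041 roll -0.000
low end bottom z 30.5 top corner x -47.6 | high end bottom x 71.2 z 68.6
(-3, 53.5) tool shift/25mm [-0.61 -0.   -0.05]
```

Call:
{"op": "play_rows", "data": {
  "deltas": [
    [-0.05, 0, 0.1, 0, 0, 0],
    [-0.14, 0, -0.04, 0, 0, 0],
    [-0.14, 0, -0.04, 0, 0, 0],
    [-0.14, 0, -0.04, 0, 0, 0],
    [-0.14, 0, -0.04, 0, 0, 0],
    [0, 0, 0, 0, 0, 0],
    [0, 0, 0, 0, 0, 0]
  ]
}}

```text
time_s: 21.75
tcp_pos: [0.5412, 0.1207, 0.0707]
tool_rot: [-0.02, 0.986, -0.003, -0.163]
ft_force: [-4.3, 0.3, 0.4]
gripper_width: 0.436
grasp_force: 60.7
```

```bash
python3 - <<'E'
from plan import *
report(np.array([.5375,.121]),.04,targets=[(-12.5,53.)])
E
```

```text
t 21.75 F [-4.3  0.3  0.4] M [-0.03  0.52  0.  ] g 60.7 0.436
bar c hx -1.4 hy 0.5 hz 52.0 th 0.328 yaw 0.042 roll 0.000
low end bottom z 25.1 top corner x -60.8 | high end bottom x 58.0 z 63.8
(-12.5, 53.0) tool shift/25mm [-0.41 -0.   -0.18]
```

Call:
{"op": "play_rows", "data": {
  "deltas": [
    [-0.11, 0, -0.06, 0, 0, 0],
    [-0.11, 0, -0.05, 0, 0, 0],
    [-0.11, 0, -0.05, 0, 0, 0],
    [-0.12, 0, -0.05, 0, 0, 0],
    [0, 0, 0, 0, 0, 0],
    [0, 0, 0, 0, 0, 0]
  ]
}}

```text
time_s: 22.25
tcp_pos: [0.5518, 0.1211, 0.0712]
tool_rot: [-0.02, 0.986, -0.003, -0.165]
ft_force: [-8.1, -0.6, 0.4]
gripper_width: 0.432
grasp_force: 60.4
```

```bash
python3 - <<'E'
from plan import *
report(np.array([.5375,.121]),.04,targets=[(-12.5,53.)])
E
```

```text
t 22.25 F [-8.1 -0.6  0.4] M [-0.12  1.08 -0.07] g 60.4 0.432
bar c hx -12.0 hy 0.5 hz 52.6 th 0.332 yaw 0.042 roll -0.000
low end bottom z 25.5 top corner x -71.3 | high end bottom x 47.3 z 64.6
(-12.5, 53.0) tool shift/25mm [-0.01 -0.   -0.02]
```

Call:
{"op": "play_rows", "data": {
  "deltas": [
    [-0.02, 0, -0.02, 0, 0, 0],
    [-0.04, 0, 0.13, 0, -0.83, 0],
    [-0.03, 0, 0.14, 0, -0.83, 0],
    [-0.02, 0, 0.14, 0, -0.83, 0],
    [-0.01, 0, 0.14, 0, -0.83, 0],
    [0, 0, 0.14, 0, -0.83, 0],
    [0, 0, 0, 0, 0, 0],
    [0, 0, 0, 0, 0, 0]
  ]
}}

```text
time_s: 22.92
tcp_pos: [0.549, 0.1211, 0.0525]
tool_rot: [-0.021, 1.0, 0.0, -0.002]
ft_force: [-9.3, -0.5, -3.9]
gripper_width: 0.438
grasp_force: 60.7
```

```bash
python3 - <<'E'
from plan import *
report(np.array([.5375,.121]),.04,targets=[(-12.5,33.5)])
E
```

```text
t 22.9167 F [-9.3 -0.5 -3.9] M [-0.12  1.51 -0.15] g 60.7 0.438
bar c hx -11.4 hy 0.3 hz 33.5 th 0.004 yaw 0.041 roll 0.000
low end bottom z 25.3 top corner x -71.5 | high end bottom x 48.6 z 25.8
(-12.5, 33.5) tool shift/25mm [-0.04 -0.    0.  ]
```

Same signature as the first bar; slide under the stop lip.

Call:
{"op": "play_rows", "data": {
  "deltas": [
    [0.09, 0, 0, 0, 0, 0],
    [0.09, 0, 0, 0, 0, 0],
    [0.09, 0, 0, 0, 0, 0],
    [0.09, 0, 0.01, 0, 0, 0],
    [0.06, 0, 0.01, 0, 0, 0],
    [0.06, 0, 0.01, 0, 0, 0],
    [0.04, 0, 0, 0, 0, 0],
    [0, 0, 0, 0, 0, 0],
    [0, 0, 0, 0, 0, 0]
  ]
}}

```text
time_s: 23.67
tcp_pos: [0.5382, 0.1207, 0.0525]
tool_rot: [-0.021, 1.0, 0.0, -0.0]
ft_force: [-5.9, 1.1, -3.3]
gripper_width: 0.432
grasp_force: 60.8
```

```bash
python3 - <<'E'
from check import *
report(np.array([.5375,.121]),.04)
held()
E
```

```text
t 23.6667 F [-5.9  1.1 -3.3] M [-0.05  1.   -0.02] g 60.8 0.432
bar c hx -0.7 hy 0.3 hz 33.5 th -0.000 yaw 0.041 roll 0.000
low end bottom z 25.5 top corner x -60.7 | high end bottom x 59.3 z 25.5
col256 jumps [(227, 214, 183), (228, 208, 152), (229, 183, 143), (297, 141, 183), (298, 152, 206), (299, 183, 210)]
row 150 [(180, 108, 73), (207, 72, 140), (208, 91, 168), (209, 140, 187), (210, 168, 199), (304, 197, 158), (305, 182, 128), (306, 158, 117)]
row 180 [(176, 73, 105), (177, 82, 115), (181, 107, 73), (208, 73, 120), (209, 84, 158), (210, 120, 182), (211, 158, 198), (302, 205, 173), (303, 194, 136), (304, 173, 119)]
row 200 [(209, 68, 131), (210, 86, 163), (211, 131, 185), (212, 163, 198), (297, 208, 177), (302, 196, 146), (303, 177, 117), (304, 146, 109)]
```

Call:
{"op": "play_rows", "data": {
  "deltas": [
    [0, 0, 0, 0, 0, 0],
    [0, 0, 0, 0, 0, 0],
    [0, 0, 0, 0, 0, 0],
    [0, 0, 0, 0, 0, 0],
    [0, 0, 0, 0, 0, 0]
  ],
  "grip": 0.6
}}

```text
time_s: 24.13
tcp_pos: [0.5417, 0.1205, 0.0548]
tool_rot: [-0.021, 1.0, 0.0, 0.004]
ft_force: [0.4, 0.3, 0.2]
gripper_width: 0.603
grasp_force: 0.0
```

Call:
{"op": "play_rows", "data": {
  "deltas": [
    [0, 0, -0.5, 0, 0, 0],
    [0, 0, -1, 0, 0, 0],
    [0, 0, -1, 0, 0, 0],
    [0, 0, -1, 0, 0, 0],
    [0, 0, -1, 0, 0, 0],
    [0, 0, -1, 0, 0, 0],
    [0.6, 0, -1, 0, 0, 0],
    [0.6, 0, -1, 0, 0, 0],
    [0, 0, -1, 0, 0, 0],
    [0, 0, -1, 0, 0, 0],
    [0, 0, 0, 0, 0, 0],
    [0, 0, 0, 0, 0, 0]
  ],
  "grip": 0.85
}}

```text
time_s: 25.13
tcp_pos: [0.5103, 0.1193, 0.2944]
tool_rot: [-0.021, 1.0, 0.0, 0.006]
ft_force: [-0.4, 0.8, -0.1]
gripper_width: 0.851
grasp_force: 0.0
```

```bash
python3 - <<'E'
from check import *
s=sense(); print(s["tcp_pos"],s["tool_rot"])
prof(2,np.array([.5375,.121]),.04,"pics/w10.png",38)
E
```

```text
[0.51033196 0.11932421 0.29438599] [-2.07621125e-02  9.99767395e-01  1.67066008e-05  5.83871501e-03]
along [(-107, 134, 108), (-106, 120, 96), (-102, 100, 128), (-101, 110, 137), (-88, 139, 100), (-87, 119, 84), (-58, 57, 103), (-57, 70, 131), (-56, 103, 153), (-55, 131, 171), (-54, 153, 192), (-53, 171, 208), (-52, 192, 218)]
side -40 [(-16.5, 162, 193), (19.5, 197, 162), (20.0, 181, 142), (20.5, 162, 123), (21.0, 142, 104)]
side 0 [(-17.5, 131, 166), (-17.0, 145, 187), (20.0, 181, 137), (20.5, 165, 110), (21.0, 137, 94)]
side 40 [(-17.5, 145, 177), (19.5, 185, 141), (20.0, 169, 113), (20.5, 141, 98)]
```

Call:
{"op": "play_rows", "data": {
  "deltas": [
    [-0.12, -0.95, 0, 0, 0.1, 0],
    [-0.12, -0.95, 0, 0, 0, 0],
    [-0.12, -0.95, 0, 0, 0, 0],
    [-0.12, -0.95, 0, 0, 0, 0],
    [-0.12, -0.95, 0, 0, 0, 0],
    [-0.12, -0.95, 0, 0, 0, 0],
    [-0.12, -0.95, 0, 0, 0, 0],
    [-0.12, -0.95, 0, 0, 0, 0],
    [-0.12, -0.95, 0, 0, 0, 0],
    [-0.12, -0.95, 0, 0, 0, 0],
    [-0.12, -0.95, 0, 0, 0, 0],
    [-0.12, -0.95, 0, 0, 0, 0]
  ]
}}

```text
time_s: 26.18
tcp_pos: [0.5565, -0.1648, 0.2896]
tool_rot: [-0.021, 1.0, 0.001, -0.002]
ft_force: [-0.4, 0.3, -0.5]
gripper_width: 0.846
grasp_force: 0.0
```

Call:
{"op": "play_rows", "data": {
  "deltas": [
    [-0.12, -0.95, 0, 0, 0, 0],
    [-0.12, -0.95, 0, 0, 0, 0],
    [-0.12, -0.95, 0, 0, 0, 0],
    [-0.12, -0.95, 0, 0, 0, 0],
    [-0.12, -0.95, 0, 0, 0, 0],
    [-0.12, -0.95, 0, 0, 0, 0],
    [-0.12, -0.95, 0, 0, 0, 0],
    [-0.12, -0.95, 0, 0, 0, 0],
    [0, 0, 1, 0, 0, 0],
    [0, 0, 1, 0, 0, 0],
    [0, 0, 0, 0, 0, 0],
    [0, 0, 0, 0, 0, 0]
  ]
}}

```text
time_s: 27.18
tcp_pos: [0.5876, -0.3517, 0.2382]
tool_rot: [-0.021, 1.0, 0.002, -0.003]
ft_force: [-0.8, 0.2, 0.4]
gripper_width: 0.85
grasp_force: 0.0
```

```bash
python3 - <<'E'
from h import *
s,im=wrist(); Rm=R.from_quat(s["tool_rot"]).as_matrix(); p=s["tcp_pos"]; print(s["time_s"],p,"yaw",np.arctan2(-Rm[1,0],-Rm[0,0]),"th",Rm[2,0],"roll",Rm[2,1])
for a in bars_from(im,.042,lo=100,amin=900): print(a)
print((Rm.T@(np.array([.590,-.352,.041])-p)/.025).round(2))
E
```

```text
27.1833 [ 0.58759359 -0.35169882  0.23815105] yaw 0.04133973394807452 th 0.00656685680535664 roll 0.004737525576276452
(array([309., 302.]), ((741.9918212890625, -280.67236328125), (115.41947174072266, 66.62004852294922), 10.359850883483887))
(array([255., 173.]), ((590.3517456054688, -353.1537780761719), (118.11894989013672, 48.575721740722656), 1.9434115886688232))
[-0.15 -0.05  7.89]
```

Call:
{"op": "play_rows", "data": {
  "deltas": [
    [-0.05, -0.06, 0.9, 0, 0, 0.06],
    [0, 0, 0.9, 0, 0, 0],
    [0, 0, 0.9, 0, 0, 0],
    [0, 0, 0.9, 0, 0, 0],
    [0, 0, 0.9, 0, 0, 0],
    [0, 0, 0.9, 0, 0, 0],
    [0, 0, 0, 0, 0, 0],
    [0, 0, 0, 0, 0, 0]
  ]
}}

```text
time_s: 27.9
tcp_pos: [0.5902, -0.354, 0.107]
tool_rot: [-0.019, 1.0, 0.0, -0.001]
ft_force: [0.8, -0.3, 1.2]
gripper_width: 0.852
grasp_force: 0.0
```

```bash
python3 - <<'E'
from h import *
s=sense(); Rm=R.from_quat(s["tool_rot"]).as_matrix(); p=s["tcp_pos"]; print(s["time_s"],p,"yaw",np.arctan2(-Rm[1,0],-Rm[0,0]),"th",Rm[2,0],"roll",Rm[2,1])
print((Rm.T@(np.array([.5903,-.3525,.041])-p)/.025).round(2))
E
```

```text
27.9 [ 0.59015202 -0.35399819  0.10697369] yaw 0.03701795194592304 th 0.0020403529468574714 roll 0.00041924046385715313
[-0.01  0.06  2.64]
```

Call:
{"op": "play_rows", "data": {
  "deltas": [
    [0, 0.06, 0.8, 0, 0, 0],
    [0, 0, 0.8, 0, 0, 0],
    [0, 0, 0.6, 0, 0, 0],
    [0, 0, 0.3, 0, 0, 0],
    [0, 0, 0.13, 0, 0, 0],
    [0, 0, 0, 0, 0, 0],
    [0, 0, 0, 0, 0, 0]
  ]
}}

```text
time_s: 28.48
tcp_pos: [0.5906, -0.3534, 0.042]
tool_rot: [-0.018, 1.0, -0.001, -0.0]
ft_force: [0.2, -0.6, -0.4]
gripper_width: 0.848
grasp_force: 0.0
```

Call:
{"op": "play_rows", "data": {
  "deltas": [
    [0, 0, 0, 0, 0, 0],
    [0, 0, 0, 0, 0, 0],
    [0, 0, 0, 0, 0, 0],
    [0, 0, 0, 0, 0, 0],
    [0, 0, 0, 0, 0, 0],
    [0, 0, 0, 0, 0, 0],
    [0, 0, 0, 0, 0, 0]
  ],
  "grip": 0
}}

```text
time_s: 29.07
tcp_pos: [0.5907, -0.3535, 0.0422]
tool_rot: [-0.018, 1.0, -0.001, 0.0]
ft_force: [0.0, 0.0, 5.8]
gripper_width: 0.545
grasp_force: 63.4
```

Call:
{"op": "play_rows", "data": {
  "deltas": [
    [0, 0, -0.5, 0, 0, 0],
    [0, 0, -0.9, 0, 0, 0],
    [0, 0, -1, 0, 0, 0],
    [0, 0, -1, 0, 0, 0],
    [0, 0, -1, 0, 0, 0],
    [0, 0, -1, 0, 0, 0],
    [0, 0, -0.6, 0, 0, 0],
    [0.07, 0.99, 0, 0, 0, 0],
    [0.07, 0.99, 0, 0, 0, 0],
    [0.07, 0.99, 0, 0, 0, 0],
    [0.07, 0.99, 0, 0, 0, 0],
    [0.07, 0.99, 0, 0, 0, 0]
  ]
}}

```text
time_s: 30.07
tcp_pos: [0.576, -0.228, 0.1906]
tool_rot: [-0.018, 1.0, 0.0, -0.001]
ft_force: [0.3, -0.0, -0.4]
gripper_width: 0.55
grasp_force: 62.6
```

Call:
{"op": "play_rows", "data": {
  "deltas": [
    [0.07, 0.99, 0, 0, 0, 0],
    [0.07, 0.99, 0, 0, 0, 0],
    [0.07, 0.99, 0, 0, 0, 0],
    [0.07, 0.99, 0, 0, 0, 0],
    [0.07, 0.99, 0, 0, 0, 0],
    [0.07, 0.99, 0, 0, 0, 0],
    [0.07, 0.99, 0, 0, 0, 0],
    [0.07, 0.99, 0, 0, 0, 0],
    [0.07, 0.99, 0, 0, 0, 0],
    [0.07, 0.99, 0, 0, 0, 0],
    [0.07, 0.99, 0, 0, 0, 0],
    [0.07, 0.99, 0, 0, 0, 0]
  ]
}}

```text
time_s: 31.07
tcp_pos: [0.5441, 0.0679, 0.1907]
tool_rot: [-0.018, 1.0, 0.0, -0.001]
ft_force: [0.8, -0.4, -1.2]
gripper_width: 0.554
grasp_force: 62.6
```

Call:
{"op": "play_rows", "data": {
  "deltas": [
    [0.07, 0.99, 0, 0, 0, 0],
    [0.07, 0.99, 0, 0, 0, 0],
    [0.07, 0.99, 0, 0, 0, 0],
    [0.07, 0.99, 0, 0, 0, 0],
    [0.07, 0.99, 0, 0, 0, 0],
    [0.07, 0.99, 0, 0, 0, 0],
    [0.07, 0.99, 0, 0, 0, 0],
    [0.07, 0.99, 0, 0, 0, 0],
    [0.07, 0.99, 0, 0, 0, 0],
    [0.07, 0.99, 0, 0, 0, 0],
    [0, 0, 0, 0, 0, 0],
    [0, 0, 0, 0, 0, 0]
  ]
}}

```text
time_s: 32.07
tcp_pos: [0.5176, 0.3141, 0.1906]
tool_rot: [-0.019, 1.0, -0.0, -0.001]
ft_force: [0.2, -0.4, -1.2]
gripper_width: 0.551
grasp_force: 62.7
```

```bash
python3 - <<'E'
from check import *
O=np.array([.5295,.3115])
report(O,.04,zc=.008)
im=held(); print(endx(im,256,130)[0])
s,im=wrist(); e=np.array([np.cos(.04),np.sin(.04)])
g=im["frame"].astype(int)
for u in (230,290):
    col=g[50:140,u].sum(1)/3; print(u,[(50+i,int(col[i-1]),int(col[i+1])) for i in range(1,89) if abs(col[i+1]-col[i-1])>20])
for v in(70.5,92,94): 
  for z in(.012,.062): p=pix2plane(im,256,v,z)[:2]; print(v,z,-(p-O)@e*1000)
for v in (100,110): r=g[v,150:365].sum(1)/3; print(v,[(150+i,int(r[i-1]),int(r[i+1])) for i in range(1,214) if abs(r[i+1]-r[i-1])>25])
for u in (200,310): p=pix2plane(im,u,105,.062)[:2]; print(u,"hy",-(p-O)@[-e[1],e[0]]*1000)
E
```

```text
t 32.0667 F [ 0.2 -0.4 -1.2] M [-0.05 -0.    0.04] g 62.7 0.551
bar c hx 11.8 hy -3.0 hz 170.6 th 0.002 yaw 0.039 roll -0.001
low end bottom z 162.5 top corner x -48.2 | high end bottom x 71.8 z 162.8
col256 jumps [(67, 89, 114), (68, 93, 139), (69, 114, 157), (70, 139, 168), (86, 163, 137), (87, 158, 113), (89, 113, 160), (90, 120, 195), (91, 160, 209), (97, 212, 182), (98, 207, 131), (99, 182, 86), (100, 131, 74), (113, 75, 119), (114, 82, 175), (115, 119, 205), (116, 175, 212), (125, 212, 178), (126, 207, 124), (127, 178, 90), (129, 90, 151), (130, 110, 179), (131, 151, 196), (132, 179, 205), (225, 209, 178), (226, 203, 147), (227, 178, 138), (295, 135, 178), (296, 147, 202), (297, 178, 207)]
row 150 [(195, 66, 131), (196, 85, 165), (197, 131, 188), (316, 200, 164), (317, 189, 95), (318, 164, 42), (319, 95, 32)]
row 180 [(195, 76, 110), (196, 93, 124), (197, 110, 151), (198, 124, 178), (199, 151, 193), (314, 202, 171), (315, 193, 119), (316, 171, 61), (317, 119, 35)]
row 200 [(198, 91, 149), (199, 113, 179), (200, 149, 193), (313, 201, 168), (314, 192, 112), (315, 168, 56), (316, 
[... 1406 characters left out ...]
 108), (165, 129, 82), (166, 108, 63), (180, 58, 88), (181, 67, 98), (190, 100, 128), (191, 107, 143), (192, 128, 154), (199, 158, 118), (200, 149, 102), (221, 99, 147), (222, 109, 162), (224, 162, 92), (225, 135, 74), (238, 75, 135), (239, 88, 192), (240, 135, 210), (244, 211, 168), (245, 202, 141), (246, 168, 108), (247, 141, 83), (248, 108, 73), (260, 74, 102), (261, 78, 156), (262, 102, 199), (263, 156, 211), (266, 212, 174), (267, 203, 157), (268, 174, 141), (269, 157, 101), (270, 141, 75), (271, 101, 72), (283, 76, 105), (284, 77, 164), (285, 105, 193), (287, 193, 164), (288, 185, 159), (317, 145, 115), (318, 139, 96), (319, 115, 89)]
200 hy 43.075155202061836
310 hy -42.11867137247266
```

Call:
{"op": "play_rows", "data": {
  "deltas": [
    [0, -0.11, 0, 0, 1, 0],
    [0, 0, 0, 0, 1, 0],
    [0, 0, 0, 0, 1, 0],
    [0, 0, 0, 0, 1, 0],
    [0, 0, 0, 0, 0, 0],
    [0, 0, 0, 0, 0, 0]
  ]
}}

```text
time_s: 32.67
tcp_pos: [0.5193, 0.3094, 0.1899]
tool_rot: [-0.017, 0.987, -0.003, -0.16]
ft_force: [0.1, 0.3, -1.9]
gripper_width: 0.543
grasp_force: 62.7
```

```bash
python3 - <<'E'
from plan import *
report(np.array([.5295,.3115]),.04,zc=.008,targets=[(12.5,56),(12.5,54)])
E
```

```text
t 32.6667 F [ 0.1  0.3 -1.9] M [ 0.03 -0.22 -0.02] g 62.7 0.543
bar c hx 12.8 hy 1.7 hz 170.4 th 0.321 yaw 0.034 roll -0.000
low end bottom z 143.8 top corner x -46.6 | high end bottom x 72.3 z 181.7
(12.5, 56) tool shift/25mm [-1.46  0.    4.34]
(12.5, 54) tool shift/25mm [-1.48  0.    4.41]
```

Call:
{"op": "play_rows", "data": {
  "deltas": [
    [-0.29, 0, 0.88, 0, 0, 0],
    [-0.29, 0, 0.88, 0, 0, 0],
    [-0.29, 0, 0.88, 0, 0, 0],
    [-0.29, 0, 0.87, 0, 0, 0],
    [-0.15, 0, 0.44, 0, 0, 0],
    [-0.15, 0, 0.42, 0, 0, 0],
    [0, 0, 0, 0, 0, 0],
    [0, 0, 0, 0, 0, 0],
    [0, 0, 0, 0, 0, 0]
  ]
}}

```text
time_s: 33.42
tcp_pos: [0.5197, 0.3109, 0.0772]
tool_rot: [-0.018, 0.987, -0.003, -0.159]
ft_force: [0.6, -0.4, -0.3]
gripper_width: 0.55
grasp_force: 62.7
```

```bash
python3 - <<'E'
from plan import *
report(np.array([.5295,.3115]),.04,zc=.008,targets=[(12.5,54),(-3,53.)])
E
```

```text
t 33.4167 F [ 0.6 -0.4 -0.3] M [ 0.05 -0.27  0.07] g 62.7 0.55
bar c hx 12.4 hy 0.2 hz 57.6 th 0.319 yaw 0.037 roll 0.001
low end bottom z 31.2 top corner x -47.1 | high end bottom x 71.9 z 68.8
(12.5, 54) tool shift/25mm [-0.04 -0.    0.14]
(-3, 53.0) tool shift/25mm [-0.64  0.   -0.02]
```

Call:
{"op": "play_rows", "data": {
  "deltas": [
    [-0.05, 0, 0.12, 0, 0, 0],
    [-0.14, 0, -0.04, 0, 0, 0],
    [-0.14, 0, -0.04, 0, 0, 0],
    [-0.14, 0, -0.04, 0, 0, 0],
    [-0.15, 0, -0.04, 0, 0, 0],
    [0, 0, 0, 0, 0, 0],
    [0, 0, 0, 0, 0, 0]
  ]
}}

```text
time_s: 34.0
tcp_pos: [0.5331, 0.3112, 0.0716]
tool_rot: [-0.018, 0.987, -0.003, -0.161]
ft_force: [-4.8, 0.0, 1.9]
gripper_width: 0.549
grasp_force: 62.8
```

```bash
python3 - <<'E'
from plan import *
report(np.array([.5295,.3115]),.04,zc=.008,targets=[(-12.5,53.)])
E
```

```text
t 34.0 F [-4.8  0.   1.9] M [-0.03  0.57 -0.08] g 62.8 0.549
bar c hx -1.0 hy 0.4 hz 52.0 th 0.324 yaw 0.037 roll -0.000
low end bottom z 25.3 top corner x -60.4 | high end bottom x 58.4 z 63.5
(-12.5, 53.0) tool shift/25mm [-0.42  0.   -0.18]
```

Call:
{"op": "play_rows", "data": {
  "deltas": [
    [-0.11, 0, -0.06, 0, 0, 0],
    [-0.11, 0, -0.05, 0, 0, 0],
    [-0.12, 0, -0.05, 0, 0, 0],
    [-0.12, 0, -0.05, 0, 0, 0],
    [0, 0, 0, 0, 0, 0],
    [0, 0, 0, 0, 0, 0]
  ]
}}

```text
time_s: 34.5
tcp_pos: [0.5439, 0.3116, 0.072]
tool_rot: [-0.018, 0.986, -0.003, -0.163]
ft_force: [-8.7, 0.3, -0.4]
gripper_width: 0.551
grasp_force: 62.5
```

```bash
python3 - <<'E'
from plan import *
report(np.array([.5295,.3115]),.04,zc=.008,targets=[(-12.5,53.)])
E
```

```text
t 34.5 F [-8.7  0.3 -0.4] M [-0.04  1.08 -0.05] g 62.5 0.551
bar c hx -11.8 hy 0.5 hz 52.5 th 0.328 yaw 0.037 roll -0.001
low end bottom z 25.6 top corner x -71.2 | high end bottom x 47.6 z 64.2
(-12.5, 53.0) tool shift/25mm [-0.02  0.   -0.03]
```

Call:
{"op": "play_rows", "data": {
  "deltas": [
    [-0.02, 0, -0.02, 0, 0, 0],
    [-0.04, 0, 0.13, 0, -0.82, 0],
    [-0.03, 0, 0.14, 0, -0.82, 0],
    [-0.02, 0, 0.14, 0, -0.82, 0],
    [-0.01, 0, 0.14, 0, -0.82, 0],
    [0, 0, 0.14, 0, -0.82, 0],
    [0, 0, 0, 0, 0, 0],
    [0, 0, 0, 0, 0, 0]
  ]
}}

```text
time_s: 35.17
tcp_pos: [0.5414, 0.3111, 0.0535]
tool_rot: [-0.019, 1.0, -0.001, -0.001]
ft_force: [-9.4, 0.3, -3.3]
gripper_width: 0.55
grasp_force: 62.6
```

```bash
python3 - <<'E'
from plan import *
report(np.array([.5295,.3115]),.04,zc=.008,targets=[(-12.5,33.5)])
E
```

```text
t 35.1667 F [-9.4  0.3 -3.3] M [-0.01  1.52 -0.09] g 62.6 0.55
bar c hx -11.9 hy 0.9 hz 33.5 th 0.003 yaw 0.037 roll -0.002
low end bottom z 25.3 top corner x -71.9 | high end bottom x 48.2 z 25.7
(-12.5, 33.5) tool shift/25mm [-0.03  0.    0.  ]
```

Call:
{"op": "play_rows", "data": {
  "deltas": [
    [0.09, 0, 0, 0, 0, 0],
    [0.09, 0, 0, 0, 0, 0],
    [0.09, 0, 0, 0, 0, 0],
    [0.09, 0, 0.01, 0, 0, 0],
    [0.06, 0, 0.01, 0, 0, 0],
    [0.06, 0, 0.01, 0, 0, 0],
    [0.04, 0, 0, 0, 0, 0],
    [0, 0, 0, 0, 0, 0],
    [0, 0, 0, 0, 0, 0]
  ]
}}

```text
time_s: 35.92
tcp_pos: [0.5306, 0.3107, 0.0533]
tool_rot: [-0.018, 1.0, -0.001, 0.0]
ft_force: [-6.2, -0.4, -2.3]
gripper_width: 0.548
grasp_force: 62.6
```

```bash
python3 - <<'E'
from plan import *
report(np.array([.5295,.3115]),.04,zc=.008)
E
```

```text
t 35.9167 F [-6.2 -0.4 -2.3] M [-0.04  0.99 -0.02] g 62.6 0.548
bar c hx -1.1 hy 0.9 hz 33.3 th -0.000 yaw 0.037 roll -0.001
low end bottom z 25.4 top corner x -61.1 | high end bottom x 58.9 z 25.3
```

Call:
{"op": "play_rows", "data": {
  "deltas": [
    [0.02, 0, 0, 0, 0, 0],
    [0, 0, 0, 0, 0, 0],
    [0, 0, 0, 0, 0, 0],
    [0, 0, 0, 0, 0, 0],
    [0, 0, 0, 0, 0, 0],
    [0, 0, 0, 0, 0, 0]
  ],
  "grip": 0.72
}}

```text
time_s: 36.42
tcp_pos: [0.533, 0.3111, 0.0553]
tool_rot: [-0.018, 1.0, 0.0, 0.004]
ft_force: [-0.8, 0.5, -0.0]
gripper_width: 0.714
grasp_force: 0.0
```

Call:
{"op": "play_rows", "data": {
  "deltas": [
    [0, 0, -0.5, 0, 0, 0],
    [0, 0, -1, 0, 0, 0],
    [0, 0, -1, 0, 0, 0],
    [0, 0, -1, 0, 0, 0],
    [0, 0, -1, 0, 0, 0],
    [0, -0.9, -1, 0, 0, 0],
    [0.6, -0.9, -1, 0, 0, 0],
    [0.6, -0.9, -1, 0, 0, 0],
    [0, -0.9, -1, 0, 0, 0],
    [0, 0, -1, 0, 0, 0],
    [0, 0, 0, 0, 0, 0],
    [0, 0, 0, 0, 0, 0]
  ]
}}

```text
time_s: 37.42
tcp_pos: [0.5053, 0.2199, 0.2952]
tool_rot: [-0.018, 1.0, 0.001, 0.006]
ft_force: [-1.3, -0.6, -0.2]
gripper_width: 0.723
grasp_force: 0.0
```

```bash
python3 - <<'E'
from check import *
print(sense()["tcp_pos"])
for k,O in {1:(.5335,.2163),2:(.5375,.121),3:(.5295,.3115)}.items(): print(k); prof(k,np.array(O),.04,"pics/w11.png",0)
im=cv2.imread("pics/w11.png"); cv2.imwrite("pics/w11b.png",cv2.resize(im,(800,600),interpolation=cv2.INTER_CUBIC))
E
```

```text
[0.50529657 0.21993488 0.29523926]
1
along [(-106, 132, 105), (-105, 120, 98), (-101, 99, 122), (-100, 109, 137), (-97, 132, 105), (-87, 136, 95), (-86, 120, 82), (-57, 54, 103), (-56, 74, 132), (-55, 103, 154), (-54, 132, 176), (-53, 154, 197), (-52, 176, 213), (70, 223, 189), (71, 214, 145), (72, 189, 99), (73, 145, 80), (83, 82, 126), (84, 91, 180), (85, 126, 212), (86, 180, 222)]
side -40 [(-14.5, 148, 179), (12.5, 184, 149), (13.0, 171, 124), (13.5, 149, 101), (14.0, 124, 92)]
side 0 [(-14.5, 131, 167), (-14.0, 145, 188), (12.0, 195, 162), (12.5, 187, 136), (13.0, 162, 114), (13.5, 136, 96), (14.0, 114, 78)]
side 40 [(12.5, 183, 144), (13.0, 168, 118), (13.5, 144, 99)]
2
along [(-59, 48, 78), (-58, 55, 110), (-57, 78, 135), (-56, 110, 150), (-55, 135, 168), (-54, 150, 190), (-53, 168, 208), (-52, 190, 216), (38, 217, 187), (39, 206, 167), (40, 187, 152), (67, 165, 194), (68, 179, 207), (71, 210, 187), (72, 204, 159), (73, 187, 122), (74, 159, 101), (75, 122, 96), (80, 110, 144), (81, 124, 170), (82, 144, 199), (83, 170, 218), (84, 199, 222), (88, 222, 197)]
side -40 [(-17.5, 121
[... 192 characters left out ...]
48), (20.0, 173, 121), (20.5, 148, 99), (21.0, 121, 85), (43.0, 85, 54)]
side 40 []
3
along [(-58, 52, 77), (-57, 53, 108), (-56, 77, 136), (-55, 108, 149), (-54, 136, 165), (-53, 149, 185), (-52, 165, 204), (-51, 185, 213), (71, 221, 172), (72, 209, 116), (73, 172, 89), (74, 116, 83), (83, 81, 114), (84, 83, 163), (85, 114, 202), (86, 163, 219)]
side -40 [(-42.0, 69, 104), (-21.0, 154, 185), (26.0, 180, 135), (26.5, 161, 109), (27.0, 135, 95)]
side 0 [(-21.5, 135, 166), (-21.0, 149, 182), (25.5, 194, 154), (26.0, 177, 132), (26.5, 154, 111), (27.0, 132, 90)]
side 40 [(-21.5, 139, 174), (-21.0, 156, 190), (25.0, 202, 169), (25.5, 189, 147), (26.0, 169, 122), (26.5, 147, 96), (27.0, 122, 85)]
```

View pics/w11b.png

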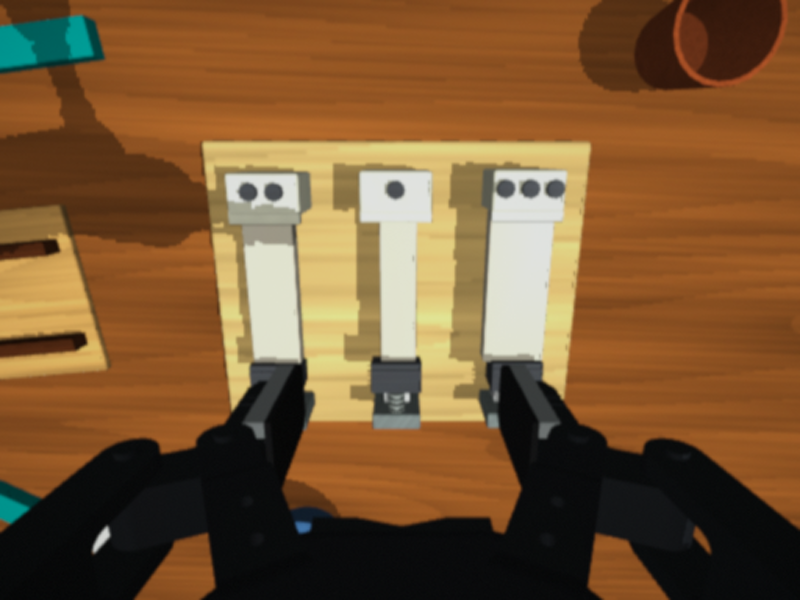

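```bash
python3 -c "
from rig import *
print(hand_in())"
```

```text
the job is handed in; nothing more can be done
None
```

All three bars went into their holders in order (narrow in 1, middle in 2, wide in 3), and the last picture shows them seated, centred and straight. I handed the job in at about 37 s; the hand-in returned no verdict, and contact with each stop is inferred from the spring-shoe positions.

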